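Load the rotary soldering table with brass blanks

TASK

Using its black post, turn the rotary soldering table until the pan clicks in at the green mark. With the pan there, lift the soldering block out of it on to the white tile, lying flat, and put every brass blank from the blue board on the pan's floor. Then turn the table back until the pan clicks in at the red mark under the torch, leaving the jar, the bangle and the steel dapping block where they are.

Things in the scene. Friction and masses are not known exactly. Their poses are not given: they have to be found in the camera images.
- stand: fixed foot of the rotary table, grey plate 300 mm wide. Origin on the turning axis at bench level; +x points to the red mark and torch column (185 mm out, 230 mm tall). Rim marks: red at 0 degrees, white 60, green 120 (anticlockwise from above). The fixed unlit torch, 24 mm wide, hangs over the point 75 mm out along +x, tip at height 125 mm: no reach from above to a pan at red
- platter (a joint): angle (rad, anticlockwise from above positive) of the platter, an aluminium disc 270 mm wide, top at height 47 mm. Sprung detents at 0 (pan at the red mark, under the torch), 1.047 (white mark) and 2.094 (pan at the green mark, for loading); stops at -0.25 and 2.35. Starts at 0. Turning takes up to about 4 N at the post
- pan (a point): centre of the floor of the dark steel pan that is fixed on the platter, 75 mm from the turning axis: round, 104 mm inside diameter, wall 4 mm thick, rim 10 mm above this point. z up; its x points away from the turning axis
- post (a point): centre of the top of the upright black post on the platter, 18 mm in diameter, 68 mm tall above the platter, 115 mm from the turning axis and 150 degrees anticlockwise from the pan: the handle for turning
- block: terracotta-coloured soldering block 70 x 45 x 30 mm (x, y, z), about 90 g, lying in the pan at the start. Origin: centre of its underside
- tile: fixed white ceramic tile 150 x 150 mm, 10 mm thick; origin: centre of its underside; to the left or to the right of the table
- board: fixed blue board 150 x 210 mm (x, y), 6 mm thick, on which the blanks stand; origin: centre of its underside
- blank1: a brass seal blank, standing upright at the start: a round base 26 mm in diameter and 8 mm high with a plain grip column 16 mm in diameter on top, 30 mm tall in all, 60 g. Origin: centre of its underside; z runs up the column. May be absent
- blank2: a brass seal blank, standing upright at the start: a round base 26 mm in diameter and 8 mm high with a plain grip column 16 mm in diameter on top, 30 mm tall in all, 60 g. Origin: centre of its underside; z runs up the column. May be absent
- blank3: a brass seal blank, standing upright at the start: a round base 26 mm in diameter and 8 mm high with a plain grip column 16 mm in diameter on top, 30 mm tall in all, 60 g. Origin: centre of its underside; z runs up the column. May be absent
- blank4: a brass seal blank, standing upright at the start: a round base 26 mm in diameter and 8 mm high with a plain grip column 16 mm in diameter on top, 30 mm tall in all, 60 g. Origin: centre of its underside; z runs up the column. May be absent
- blank5: a brass seal blank, standing upright at the start: a round base 26 mm in diameter and 8 mm high with a plain grip column 16 mm in diameter on top, 30 mm tall in all, 60 g. Origin: centre of its underside; z runs up the column. May be absent
- flux_jar: jar with white lid, 52 mm in diameter, 62 mm tall, a bystander; origin: centre of its underside
- bangle: silver bangle 68 mm in diameter, 12 mm high, lying flat, a bystander; origin: centre of its underside
- dapping_block: steel dapping block, a 45 mm cube with dimples, 600 g, a bystander; origin: centre of its underside
There are look-alikes about, which are no part of the job. Several things have the shape of the block; the one meant has the colours described above. What is shaped like the blank1 but purple or turquoise is not meant.

How it is judged:
By the outcome, as a careful person would: the job done as asked, in the order asked, and still so for the second after the job is handed in, with the robot touching nothing.
Of blank1, blank2, blank3, blank4, blank5 only 3 to 5 are there at a start; the rules pass over those that are not, and their reading is None.
At some moment in a run one of blank1, blank2, blank3, blank4, blank5 may be knocked a few centimetres aside while the robot is not near it.
Once in a run the grip may slacken for a moment while it holds something.
It also fails if it takes over 210 s, if anything falls off the work surface, if the arm or the gripper's body presses on something with over 40 N, if the wrist force passes 120 N, or if a joint passes its speed limit or range.

ROBOT

A 7-joint arm with a two-finger parallel gripper is mounted at the origin on the work surface. World frame = base frame: x ahead of the robot, y to its left, z up, the work surface at z = 0. Lengths are in m, angles in rad, forces in N, time in s.
With the tool pointing down it reaches from about 0.35 to 0.9 m from the base axis. Payload 8.1 kg.
Tool frame: the origin (TCP) lies at the very end of the fingers, on their centre line; the grasp point (between the pads) lies 19 mm behind it (robot.grasp_offset is the distance from the TCP to the grasp point, in m); z points along the fingers, y is the direction in which the jaws open and shut (so a half turn about z gives the same grasp; the last joint's range is limited). The gripper opens to 85 mm and grips with 20 to 120 N. Pads are 22 mm wide; open, the fingers measure 114 mm over their backs; the gripper's body (76 mm by 85 mm) begins 54 mm behind the grasp point. The pads swing forward as they close: fully open they stand 13 mm farther back than shut.
Start: joints at [1.086, 0.434, 0.025, 1.573, -0.012, 1.134, -0.075], TCP at [0.233, -0.58, 0.231] pointing down, gripper open.
Joint ranges: [-2.62, 2.62], [-0.44, 2.09], [-1.27, 1.32], [0.08, 2.57], [-1.32, 4.46], [0.12, 2], [-2.74, 2.74]. Speed limits (rad/s): [2.22, 2.22, 3.01, 3.01, 3.14, 3.14, 3.14].

INTERFACE

Orientations are given as a unit quaternion [x, y, z, w].
In Python, from station import robot gives the robot as it stands.
- The arm moves only by the tool send_rows, never from a script. Its arguments are lists of equal length, an entry for each row: "translation": the shift along the world's x, y, z in cm, a list of three; "rotation": the turn, a rotation vector about the world's x, y, z in degrees, a list of three; "jaw": the finger opening in cm, from 0 to 8.54. In form: {"translation": [[tx, ty, tz], ...], "rotation": [[rx, ry, rz], ...], "jaw": [jaw, ...]}. A call has exactly 5 rows; each row is the pose to reach, as a shift and turn from the pose commanded when the call began; what a row does not reach only later rows make up. A row lasts 1/10 s, in which the tool goes at most 50 mm and 8.59 degrees, less where a joint would pass 70% of its speed; a pose out of reach is approached as far as the arm can. A call with a gripper value outside its range is refused whole. The fingers move at their own pace and stop on an object; "grip_force" is the grip in N (left out, the last holds). Time passes only in rows, so rows that repeat a pose let the fingers close, or fill a call up. It gives the time, the measured TCP pose, the force and the opening at its end, in the units of the state.
- robot.read_state(): the state, without advancing time (a new reading comes with each control period).
- robot.get_image(name): name is "side" or "top"; returns the picture (400x640x3 uint8, blue, green, red); there is no depth.
- robot.get_calibration(name): a dict with "K" (3x3 intrinsics, pixels), "world_from_camera" (4x4, takes a point from camera to world coordinates). Camera axes: x right, y up, looking along -z (the intrinsics and any distortion apply to the point x, -y, -z); pixel columns grow to the right and rows downward; lengths in m; the calibration is good to about 2 mm. A picture is of the moment at which its call begins. get_calibration takes no time and is no camera call.
- robot.hand_in(): hands the job in, once; it reports no verdict.
The state is a dict: "clock": time; "q": joint angles; "joint_velocities": joint speeds; "joint_efforts": joint torques, N m; "tool_pos": TCP position; "orientation": TCP orientation; "force": force on the tool from outside, world axes, zero at the start; "torque": the same for the moment, N m; "gripper_width": finger opening in m.
Only numpy, scipy, OpenCV 4.12 (cv2) and the standard library are available. Lean on these libraries where they do the work, as an engineer would, in place of code of your own. Each camera call takes 0.05 s, during which the arm holds its last target.

## Working session

There is one attempt and no reset: what is moved stays moved. The work goes in short steps, Python scripts to look and compute and a tool call to move; the robot and the scene stay as the last step left them, time stands still between calls to the robot, and variables do not carry over. Pictures are saved under pics/ and viewed, and the job is handed in when it is done.

Besides the shell and the picture viewer there is one more tool, called as name(argument=value, ...) on one line, values as JSON. send_rows: Moves the arm, as the interface text tells. Its arguments: {"type":"object","properties":{"translation":{"type":"array"},"rotation":{"type":"array"},"jaw":{"type":"array"},"grip_force":{"type":"number"}},"required":["translation","rotation","jaw"]}

```bash
mkdir -p pics; ls; cat > h.py <<'E'
import numpy as np, cv2
from station import robot
def snap(n,name):
    im=robot.get_image(n); cv2.imwrite(f'pics/{name}.png',im); return im
def ray(n,uv,z):
    c=robot.get_calibration(n);K=np.array(c['K']);T=np.array(c['world_from_camera'])
    uv=np.atleast_2d(np.array(uv,float));d=np.c_[(uv[:,0]-K[0,2])/K[0,0],-(uv[:,1]-K[1,2])/K[1,1],-np.ones(len(uv))]@T[:3,:3].T
    o=T[:3,3];s=(z-o[2])/d[:,2];return o+s[:,None]*d
def proj(n,P):
    c=robot.get_calibration(n);K=np.array(c['K']);T=np.array(c['world_from_camera'])
    p=(np.atleast_2d(P)-T[:3,3])@T[:3,:3]
    return np.c_[K[0,0]*p[:,0]/-p[:,2]+K[0,2],K[1,1]*-p[:,1]/-p[:,2]+K[1,2]]
E
python3 - <<'E'
from h import *
np.set_printoptions(precision=4,suppress=True)
for n in('top','side'):
    im=snap(n,n+'0');c=robot.get_calibration(n);print(n,c)
    
print(robot.read_state())
E
```

```text
pics
top {'K': array([[449.3288,   0.    , 317.3554],
       [  0.    , 449.3288, 196.9769],
       [  0.    ,   0.    ,   1.    ]]), 'world_from_camera': array([[-0.0152,  0.9962, -0.0863,  0.4048],
       [-0.9998, -0.0139,  0.0158, -0.0372],
       [ 0.0146,  0.0865,  0.9961,  1.3594],
       [ 0.    ,  0.    ,  0.    ,  1.    ]])}
side {'K': array([[423.0245,   0.    , 320.5165],
       [  0.    , 423.0245, 204.5415],
       [  0.    ,   0.    ,   1.    ]]), 'world_from_camera': array([[ 0.9707,  0.1319, -0.2011,  0.2788],
       [-0.2404,  0.5574, -0.7947, -1.0253],
       [ 0.0073,  0.8197,  0.5728,  0.7905],
       [ 0.    ,  0.    ,  0.    ,  1.    ]])}
{'clock': 0.1, 'q': array([ 1.0864,  0.4351,  0.0249,  1.574 , -0.0116,  1.134 , -0.0751]), 'joint_velocities': array([ 0.0007, -0.0014,  0.0005, -0.001 ,  0.0011, -0.0004,  0.0001]), 'joint_efforts': array([  0.0031, -67.175 ,   1.0281, -31.6899,   0.0158,   0.0073,
         0.0001]), 'tool_pos': array([ 0.2327, -0.5796,  0.2306]), 'orientation': array([ 0.9818,  0.1897, -0.0002, -0.0007]), 'force': array([-0.288 ,  0.1817, -0.1856]), 'torque': array([-0.0311,  0.0145,  0.0748]), 'gripper_width': 0.08535009236320946}
```

View pics/top0.png

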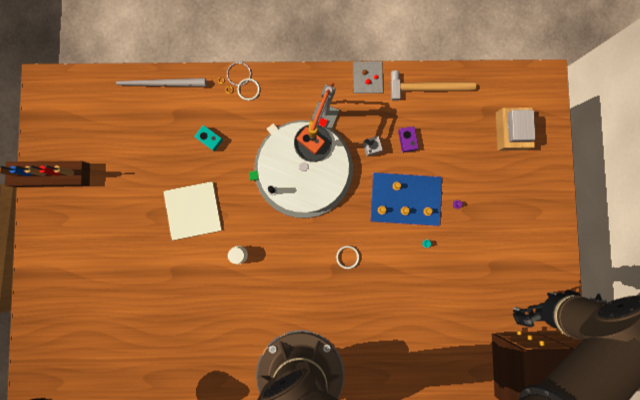

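View pics/side0.png

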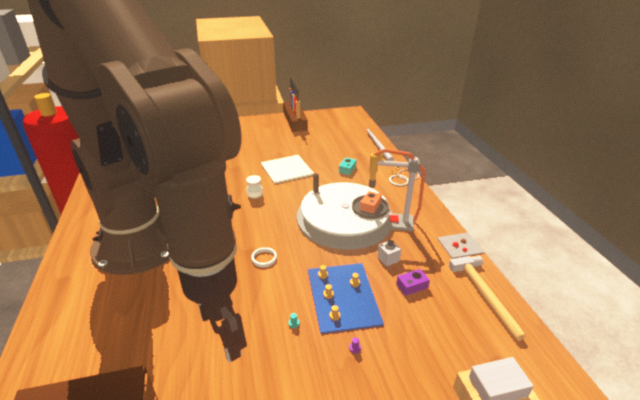

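```bash
python3 - <<'E'
from h import *
np.set_printoptions(precision=4,suppress=True)
im=cv2.imread('pics/top0.png')
cv2.imwrite('pics/crop0.png',cv2.resize(im[100:270,150:470],None,fx=2.5,fy=2.5,interpolation=cv2.INTER_CUBIC))
hsv=cv2.cvtColor(im,cv2.COLOR_BGR2HSV)
def blobs(lo,hi,name,z,amin=8,box=None):
    m=cv2.inRange(hsv,lo,hi)
    n,l,s,c=cv2.connectedComponentsWithStats(m)
    for i in range(1,n):
        if s[i,4]>=amin and 120<c[i,0]<480 and 90<c[i,1]<280: print(name,c[i],s[i,4],ray('top',c[i],z)[0])
blobs((15,150,150),(30,255,255),'brass',.03)
blobs((100,150,60),(125,255,255),'blue',.006,100)
blobs((50,120,60),(75,255,255),'green',.02)
blobs((0,200,120),(4,255,255),'red',.02)
blobs((3,150,120),(12,255,255),'block',.08,30)
blobs((0,0,190),(40,60,255),'white',.01,50)
# platter ellipse
E
```

```text
brass [311.2727 127.4909] 55 [ 0.7302 -0.0432  0.03  ]
brass [396.3654 185.5192] 52 [ 0.551  -0.2947  0.03  ]
brass [381.451  209.6078] 51 [ 0.4797 -0.2481  0.03  ]
brass [404.5962 210.3846] 52 [ 0.4764 -0.3169  0.03  ]
brass [427.3265 210.9592] 49 [ 0.4737 -0.3846  0.03  ]
blue [406.3951 198.2121] 2918 [ 0.5146 -0.3286  0.006 ]
green [253.3824 175.2647] 68 [0.5889 0.1324 0.02  ]
red [322.5714 121.9592] 49 [ 0.7493 -0.0778  0.02  ]
block [319.3691 109.4228] 149 [ 0.7711 -0.0673  0.08  ]
block [309.8632 141.3509] 285 [ 0.6772 -0.0384  0.08  ]
block [340.1395 269.7907] 43 [ 0.3086 -0.1187  0.08  ]
block [180.3902 271.4878] 41 [0.3112 0.3299 0.08  ]
white [299.9671 171.8901] 4988 [ 0.5987 -0.0072  0.01  ]
white [191.8933 210.4981] 2389 [0.4863 0.3177 0.01  ]
white [235.4378 255.0541] 185 [0.3518 0.1876 0.01  ]
white [347.7284 257.1975] 81 [ 0.3402 -0.1465  0.01  ]
```

```bash
python3 - <<'E'
from h import *
im=cv2.imread('pics/top0.png')
print('post',ray('top',(272,189),.115),'hub',ray('top',(304.5,167),.05))
E
```

```text
post [[0.53664954 0.0687786  0.115     ]] hub [[ 0.60728482 -0.0215569   0.05      ]]
```

View pics/crop0.png

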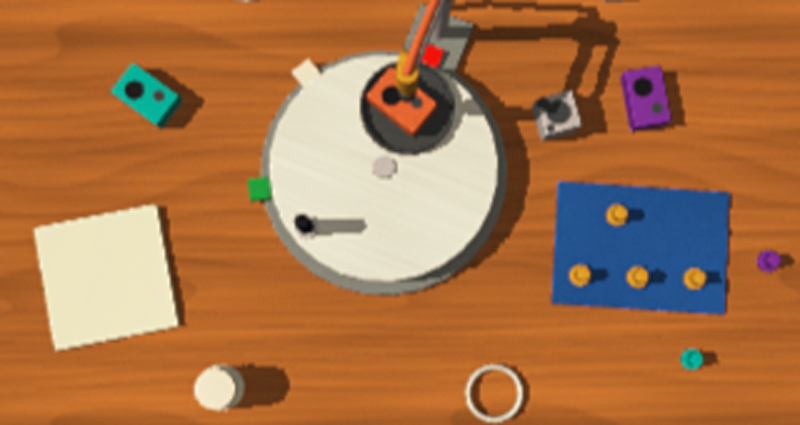

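send_rows(translation=[[5, 4, 0], [8, 8, 0], [11, 12, 0], [14, 17, 0], [16, 21, 0]], rotation=[[0, 0, -8], [0, 0, -16], [0, 0, -24], [0, 0, -32], [0, 0, -40]], jaw=[5, 5, 5, 5, 5], grip_force=40)

```text
clock: 0.6
tool_pos: [0.385, -0.3846, 0.2309]
orientation: [0.988, -0.157, -0.0, -0.0]
force: [1.1, -0.2, 0.4]
gripper_width: 0.0499
```

send_rows(translation=[[2, 4, 0], [4, 8, 0], [6, 12, 0], [8, 17, 0], [10, 21, 0]], rotation=[[0, 0, -4], [0, 0, -4], [0, 0, -4], [0, 0, -4], [0, 0, -4]], jaw=[5, 5, 5, 5, 5])

```text
clock: 1.1
tool_pos: [0.4839, -0.1747, 0.2312]
orientation: [0.982, -0.189, -0.0, 0.0]
force: [0.9, -0.6, -0.2]
gripper_width: 0.0498
```

```bash
cat >> h.py <<'E'
def d(x,y,z,ydir=None):
    s=robot.read_state();p=s['tool_pos'];q=s['orientation']
    from scipy.spatial.transform import Rotation as R
    Y=R.from_quat(q).apply([0,1,0]);Z=R.from_quat(q).apply([0,0,1]);a=np.degrees(np.arctan2(Y[1],Y[0]))
    print('t',round(s['clock'],2),'pos',p.round(4),'ydir',round(a,1),'Z',Z.round(3),'F',s['force'].round(1),'w',round(s['gripper_width'],4),'q7',round(s['q'][6],2))
    print('delta cm',((np.array([x,y,z])-p)*100).round(2),'rot',None if ydir is None else round(ydir-a,1))
E
python3 -c "
from h import *
d(.537,.069,.15,-112)"
```

```text
t 1.1 pos [ 0.4839 -0.1747  0.2312] ydir -111.8 Z [-0.001  0.    -1.   ] F [ 0.9 -0.6 -0.2] w 0.0498 q7 -1.71
delta cm [ 5.31 24.37 -8.12] rot -0.2
```

send_rows(translation=[[1, 5, -1], [2, 10, -3], [3, 15, -6], [4, 20, -8], [4.4, 22.9, -8]], rotation=[[0, 0, 0], [0, 0, 0], [0, 0, 0], [0, 0, 0], [0, 0, 0]], jaw=[5, 5, 5, 5, 5])

```text
clock: 1.6
tool_pos: [0.5268, 0.0534, 0.1493]
orientation: [0.982, -0.19, -0.001, 0.001]
force: [0.5, -1.8, 1.2]
gripper_width: 0.0499
```

```bash
python3 -c "
from h import *
for n in('top','side'): snap(n,n+'1')
a=cv2.imread('pics/top1.png')[120:260,200:400];b=cv2.imread('pics/side1.png')[130:270,220:420]
cv2.imwrite('pics/c1.png',cv2.resize(np.vstack([a,b]),None,fx=2.1,fy=2.1,interpolation=2))
d(.537,.069,.085,-112)"
```

```text
t 1.7 pos [0.5273 0.0604 0.1498] ydir -111.3 Z [-0.002  0.003 -1.   ] F [-0.3  0.8  0.5] w 0.0499 q7 -2.21
delta cm [ 0.97  0.86 -6.48] rot -0.7
```

View pics/c1.png

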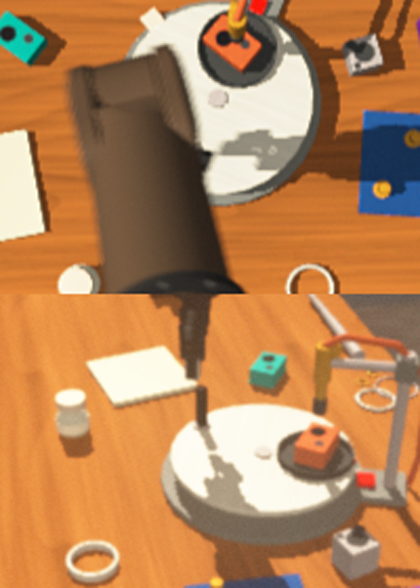

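```bash
python3 -c "
from h import *
print(ray('side',(315.9,175.3),.115), ray('top',(271.4,189.4),.115))
print(ray('side',((263/2.1)+220,(452-294)/2.1+130),.05))
d(.537,.069,.085,-112)"
```

```text
[[0.53995818 0.0684152  0.115     ]] [[0.5355543  0.07045147 0.115     ]]
[[ 0.61122974 -0.0189466   0.05      ]]
t 1.7 pos [0.5273 0.0604 0.1498] ydir -111.3 Z [-0.002  0.003 -1.   ] F [-0.3  0.8  0.5] w 0.0499 q7 -2.21
delta cm [ 0.97  0.86 -6.48] rot -0.7
```

send_rows(translation=[[1, 0.9, 0], [1, 0.9, 0], [1, 0.9, -2], [1, 0.9, -4.5], [1, 0.9, -6.5]], rotation=[[0, 0, 0], [0, 0, 0], [0, 0, 0], [0, 0, 0], [0, 0, 0]], jaw=[5, 5, 5, 5, 5])

```text
clock: 2.2
tool_pos: [0.5382, 0.0595, 0.0857]
orientation: [0.982, -0.191, 0.0, 0.0]
force: [-0.5, 0.1, -0.0]
gripper_width: 0.05
```

send_rows(translation=[[0, 0, 0], [0, 0, 0], [0, 0, 0], [0, 0, 0], [0, 0, 0]], rotation=[[0, 0, 0], [0, 0, 0], [0, 0, 0], [0, 0, 0], [0, 0, 0]], jaw=[3, 2, 1, 1, 1])

```text
clock: 2.7
tool_pos: [0.5356, 0.0642, 0.0866]
orientation: [0.982, -0.188, -0.002, -0.001]
force: [-8.0, 12.1, -1.4]
gripper_width: 0.0171
```

```bash
python3 -c "
from h import *
d(.538,.069,.085,-112)
c=np.array([.609,-.020]);p=robot.read_state()['tool_pos'][:2]
v=p-c;r=np.hypot(*v);a=np.degrees(np.arctan2(v[1],v[0]));print(r,a)
for t in range(0,125,5):
    b=np.radians(a+t);print(t,((c+.115*np.array([np.cos(b),np.sin(b)])-p)*100).round(2))
"
```

```text
t 2.7 pos [0.5356 0.0642 0.0866] ydir -111.7 Z [-0.004  0.003 -1.   ] F [-8.  12.1 -1.4] w 0.0171 q7 -2.23
delta cm [ 0.24  0.48 -0.16] rot -0.3
0.11167626153561128 131.08641060630083
0 [-0.22  0.25]
5 [-0.95 -0.44]
10 [-1.61 -1.19]
15 [-2.2 -2. ]
20 [-2.73 -2.86]
25 [-3.17 -3.76]
30 [-3.54 -4.69]
35 [-3.82 -5.65]
40 [-4.02 -6.64]
45 [-4.13 -7.63]
50 [-4.16 -8.64]
55 [-4.1  -9.64]
60 [ -3.95 -10.63]
65 [ -3.71 -11.6 ]
70 [ -3.39 -12.55]
75 [ -2.99 -13.47]
80 [ -2.51 -14.36]
85 [ -1.95 -15.19]
90 [ -1.33 -15.98]
95 [ -0.64 -16.7 ]
100 [  0.12 -17.37]
105 [  0.92 -17.96]
110 [  1.78 -18.48]
115 [  2.68 -18.93]
120 [  3.61 -19.3 ]
```

```bash
python3 -c "
import numpy as np
c=np.array([.609,-.020]);p=np.array([.538,.0595])
for k in range(5):
    print([ ((c+.115*np.array([np.cos(np.radians(129+t)),np.sin(np.radians(129+t))])-p)*100).round(1).tolist() for t in range(25*k+5,25*k+26,5)])
    p=c+.115*np.array([np.cos(np.radians(129+25*k+25)),np.sin(np.radians(129+25*k+25))])
"
```

```text
[[-0.9, 0.3], [-1.6, -0.4], [-2.2, -1.2], [-2.8, -2.0], [-3.2, -2.9]]
[[-0.4, -0.9], [-0.7, -1.9], [-1.0, -2.8], [-1.1, -3.8], [-1.2, -4.8]]
[[0.0, -1.0], [0.1, -2.0], [0.3, -3.0], [0.6, -3.9], [1.0, -4.9]]
[[0.4, -0.9], [1.0, -1.8], [1.6, -2.6], [2.2, -3.3], [3.0, -4.0]]
[[0.8, -0.6], [1.6, -1.2], [2.5, -1.7], [3.4, -2.1], [4.4, -2.4]]
```

send_rows(translation=[[-0.9, 0.3, 0], [-1.6, -0.4, 0], [-2.2, -1.2, 0], [-2.8, -2.0, 0], [-3.2, -2.9, 0]], rotation=[[0, 0, 2.5], [0, 0, 5], [0, 0, 7.5], [0, 0, 10], [0, 0, 12.5]], jaw=[1, 1, 1, 1, 1])

```text
clock: 3.2
tool_pos: [0.5087, 0.0294, 0.087]
orientation: [0.997, -0.082, 0.003, 0.0]
force: [13.9, -1.5, -19.3]
gripper_width: 0.0167
```

send_rows(translation=[[-0.4, -0.9, 0], [-0.7, -1.9, 0], [-1.0, -2.8, 0], [-1.1, -3.8, 0], [-1.2, -4.8, 0]], rotation=[[0, 0, 2.5], [0, 0, 5], [0, 0, 7.5], [0, 0, 10], [0, 0, 12.5]], jaw=[1, 1, 1, 1, 1])

```text
clock: 3.7
tool_pos: [0.4968, -0.0148, 0.087]
orientation: [1.0, 0.028, 0.003, -0.001]
force: [13.9, 8.6, -23.4]
gripper_width: 0.0164
```

send_rows(translation=[[0.0, -1.0, 0], [0.1, -2.0, 0], [0.3, -3.0, 0], [0.6, -3.9, 0], [1.0, -4.9, 0]], rotation=[[0, 0, 2.5], [0, 0, 5], [0, 0, 7.5], [0, 0, 10], [0, 0, 12.5]], jaw=[1, 1, 1, 1, 1])

```text
clock: 4.2
tool_pos: [0.5051, -0.0646, 0.0868]
orientation: [0.991, 0.137, 0.001, -0.0]
force: [7.6, 7.4, -14.2]
gripper_width: 0.0168
```

send_rows(translation=[[0.4, -0.9, 0], [1.0, -1.8, 0], [1.6, -2.6, 0], [2.2, -3.3, 0], [3.0, -4.0, 0]], rotation=[[0, 0, 2.5], [0, 0, 5], [0, 0, 7.5], [0, 0, 10], [0, 0, 12.5]], jaw=[1, 1, 1, 1, 1])

```text
clock: 4.7
tool_pos: [0.533, -0.1053, 0.0867]
orientation: [0.97, 0.244, -0.001, -0.0]
force: [0.2, 3.1, -3.7]
gripper_width: 0.0166
```

```bash
cat > ang.py <<'E'
from h import *
d(.568,-.127,.085,-52)
c=np.array([.609,-.020]);p=robot.read_state()['tool_pos'][:2]
v=p-c;r=np.hypot(*v);a=np.degrees(np.arctan2(v[1],v[0]))%360;print(r,a)
E
python3 ang.py
```

```text
t 4.7 pos [ 0.533  -0.1053  0.0867] ydir -61.7 Z [-0.002  0.    -1.   ] F [ 0.2  3.1 -3.7] w 0.0166 q7 -1.18
delta cm [ 3.5  -2.17 -0.17] rot 9.7
0.11420427375059646 228.30912945238117
```

send_rows(translation=[[0.8, -0.6, 0], [1.6, -1.2, 0], [2.5, -1.7, 0], [3.4, -2.1, 0], [3.5, -2.1, 0]], rotation=[[0, 0, 2.5], [0, 0, 5], [0, 0, 7.5], [0, 0, 10], [0, 0, 10]], jaw=[1, 1, 1, 1, 1])

```text
clock: 5.2
tool_pos: [0.567, -0.1272, 0.0867]
orientation: [0.945, 0.327, -0.002, -0.0]
force: [-5.9, 1.1, 3.4]
gripper_width: 0.0168
```

```bash
python3 -c "
from h import *
for n in('top','side'): snap(n,n+'2')
a=cv2.imread('pics/top2.png')[90:240,200:400];b=cv2.imread('pics/side2.png')[130:270,220:420]
cv2.imwrite('pics/c2.png',cv2.resize(np.vstack([a,b]),None,fx=2,fy=2,interpolation=2))
";python3 ang.py
```

```text
t 5.3 pos [ 0.5673 -0.1273  0.0867] ydir -51.9 Z [-0.003 -0.001 -1.   ] F [-4.9 -0.8  1.2] w 0.0167 q7 -1.01
delta cm [ 0.07  0.03 -0.17] rot -0.1
0.11513286155154501 248.74993668748374
```

View pics/c2.png

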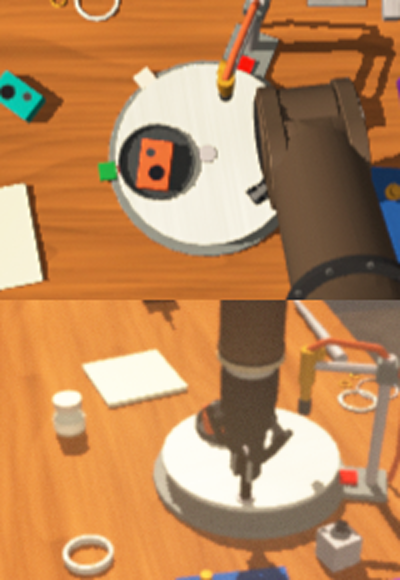

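send_rows(translation=[[0, 0, 0], [0, 0, 0], [0, 0, 0], [0, 0, 2.5], [0, 0, 5.5]], rotation=[[0, 0, 0], [0, 0, 0], [0, 0, 0], [0, 0, 0], [0, 0, 0]], jaw=[2.5, 4, 5, 6, 6])

```text
clock: 5.8
tool_pos: [0.5682, -0.1257, 0.1411]
orientation: [0.945, 0.327, -0.001, -0.001]
force: [-0.7, 0.1, 0.1]
gripper_width: 0.0598
```

send_rows(translation=[[0, 0, 4], [0, 0, 5], [-3, 0, 5], [-7, 0, 5], [-12, 0, 5]], rotation=[[0, 0, 0], [0, 0, 0], [0, 0, 0], [0, 0, 0], [0, 0, 0]], jaw=[6, 6, 6, 6, 6])

```text
clock: 6.3
tool_pos: [0.4487, -0.1256, 0.1912]
orientation: [0.945, 0.327, 0.001, 0.0]
force: [-0.5, -0.7, 0.2]
gripper_width: 0.0599
```

```bash
python3 -c "
from h import *
for n in('top','side'): snap(n,n+'3')
a=cv2.imread('pics/top3.png')[90:240,200:400];b=cv2.imread('pics/side3.png')[130:270,220:420]
cv2.imwrite('pics/c3.png',cv2.resize(np.vstack([a,b]),None,fx=2,fy=2,interpolation=2))
";python3 ang.py
```

```text
t 6.4 pos [ 0.4412 -0.1259  0.1898] ydir -51.9 Z [-0.008 -0.001 -1.   ] F [ 1.  -0.   0.8] w 0.0602 q7 -0.88
delta cm [ 12.68  -0.11 -10.48] rot -0.1
0.19844398452723083 212.26625139166705
```

View pics/c3.png

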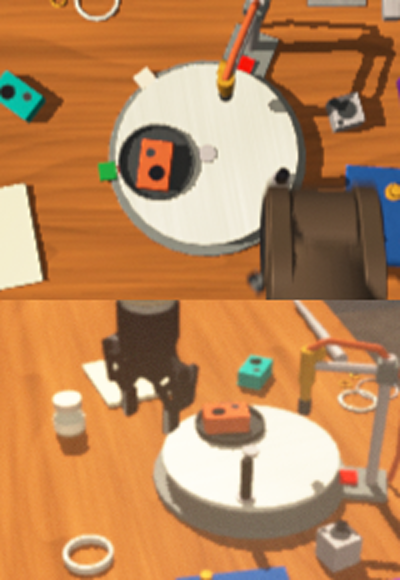

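```bash
python3 - <<'E'
from h import *
np.set_printoptions(precision=4,suppress=True)
im=cv2.imread('pics/top3.png');hsv=cv2.cvtColor(im,cv2.COLOR_BGR2HSV)
m=cv2.inRange(hsv,(3,150,120),(12,255,255));m[:, :240]=0;m[:,310:]=0;m[:145]=0;m[190:]=0
m=cv2.morphologyEx(m,cv2.MORPH_CLOSE,np.ones((9,9)))
pts=np.argwhere(m)[:,::-1].astype(np.float32)
w=ray('top',pts,.08)[:,:2].astype(np.float32)
r=cv2.minAreaRect(w*1000);print('block top rect mm',r,cv2.boxPoints(r), 'px',pts.mean(0))
# pan: dark pixels
g=cv2.cvtColor(im,cv2.COLOR_BGR2GRAY)
mm=((g<90)).astype(np.uint8);mm[:,:245]=0;mm[:,305:]=0;mm[:145]=0;mm[190:]=0
mm|=(m>0).astype(np.uint8)
n,l,s,c=cv2.connectedComponentsWithStats(mm);i=1+np.argmax(s[1:,4]);print(s[i],c[i])
cs=max(cv2.findContours((l==i).astype(np.uint8),0,1)[0],key=cv2.contourArea)[:,0]
w=ray('top',cs,.06)[:,:2].astype(np.float32)*1000
print('pan',cv2.minEnclosingCircle(w),cv2.fitEllipse(w))
# post
mp=(g<60).astype(np.uint8);mp[:,:335]=0;mp[:,345:]=0;mp[:170]=0;mp[:,:]=mp
print(np.argwhere(mp)[:,::-1].mean(0))
E
```

```text
block top rect mm ((601.8178100585938, 79.55618286132812), (91.91187286376953, 118.51517486572266), 82.42854309082031) [[537.0215  41.8088]
 [654.5035  26.193 ]
 [666.6141 117.3035]
 [549.1321 132.9194]] px [276.3317 172.005 ]
[ 259  153   38   37 1073] [278.151  170.7335]
pan ((595.9935302734375, 56.48288345336914), 55.80569076538086) ((596.0331420898438, 55.70402526855469), (105.55909729003906, 107.71741485595703), 147.5126953125)
[337.9288 327.6881]
```

```bash
python3 - <<'E'
from h import *
np.set_printoptions(precision=4,suppress=True)
for nm,box in(('top',(262,155,295,190)),('side',(312,320-20,0,0))):
    im=cv2.imread(f'pics/{nm}3.png');hsv=cv2.cvtColor(im,cv2.COLOR_BGR2HSV)
    x0,y0,x1,y1=(262,150,295,190) if nm=='top' else (315,172,350,212)
    m=np.zeros(im.shape[:2],np.uint8);m[y0:y1,x0:x1]=cv2.inRange(hsv,(2,140,90),(13,255,255))[y0:y1,x0:x1]
    n,l,s,c=cv2.connectedComponentsWithStats(m);i=1+np.argmax(s[1:,4]);print(nm,s[i],c[i])
    m=(l==i).astype(np.uint8);m=cv2.morphologyEx(m,cv2.MORPH_CLOSE,np.ones((7,7)))
    pts=np.argwhere(m)[:,::-1].astype(np.float32)
    for z in(.08,.085):
        r=cv2.minAreaRect(ray(nm,pts,z)[:,:2].astype(np.float32)*1000);print(r);
E
```

```text
top [268 159  19  27 360] [277.1167 171.8722]
((589.0781860351562, 56.82936477661133), (46.64133834838867, 73.10820770263672), 82.84400177001953)
((588.3580322265625, 56.46183776855469), (46.45906448364258, 72.82249450683594), 82.84405517578125)
side [318 177  27  20 363] [332.4711 187.9366]
((584.072998046875, 49.804359436035156), (112.05900573730469, 81.26788330078125), 73.48548889160156)
((581.9244995117188, 42.23822021484375), (111.2703628540039, 80.69595336914062), 73.4854736328125)
```

send_rows(translation=[[2, 4, 0], [5, 8, 0], [8, 12, 0], [12, 16, 0], [14, 17.5, -2]], rotation=[[0, 0, -8], [0, 0, -16], [0, 0, -24], [0, 0, -32], [0, 0, -40]], jaw=[6.2, 6.2, 6.2, 6.2, 6.2])

```text
clock: 6.9
tool_pos: [0.5921, 0.0527, 0.1735]
orientation: [1.0, -0.018, 0.003, -0.001]
force: [0.3, -0.2, 0.2]
gripper_width: 0.0621
```

send_rows(translation=[[0, 0, 0], [0, 0, 0], [0, 0, 0], [0, 0, 0], [0, 0, 0]], rotation=[[0, 0, -5.3], [0, 0, -5.3], [0, 0, -5.3], [0, 0, -5.3], [0, 0, -5.3]], jaw=[6.2, 6.2, 6.2, 6.2, 6.2])

```text
clock: 7.4
tool_pos: [0.5888, 0.0483, 0.1719]
orientation: [0.998, -0.062, 0.0, 0.0]
force: [0.4, -0.3, -0.0]
gripper_width: 0.0618
```

```bash
python3 -c "
from h import *
d(.5905,.058,.060,-97.2)"
```

```text
t 7.4 pos [0.5888 0.0483 0.1719] ydir -97.1 Z [ 0.001 -0.    -1.   ] F [ 0.4 -0.3 -0. ] w 0.0618 q7 -2.01
delta cm [  0.17   0.97 -11.19] rot -0.1
```

send_rows(translation=[[0.2, 1, 0], [0.2, 1, -3], [0.2, 1, -6], [0.2, 1, -9], [0.2, 1, -11]], rotation=[[0, 0, 0], [0, 0, 0], [0, 0, 0], [0, 0, 0], [0, 0, 0]], jaw=[6.2, 6.2, 6.2, 6.2, 6.2])

```text
clock: 7.9
tool_pos: [0.5901, 0.0597, 0.0596]
orientation: [0.998, -0.062, -0.001, -0.0]
force: [-0.4, -0.8, -0.5]
gripper_width: 0.0622
```

send_rows(translation=[[0, 0, -0.1], [0, 0, -0.1], [0, 0, -0.1], [0, 0, -0.1], [0, 0, -0.1]], rotation=[[0, 0, 0], [0, 0, 0], [0, 0, 0], [0, 0, 0], [0, 0, 0]], jaw=[5.4, 4.8, 4, 4, 4])

```text
clock: 8.4
tool_pos: [0.5916, 0.0594, 0.0614]
orientation: [0.998, -0.062, 0.001, -0.0]
force: [0.1, -0.0, 4.7]
gripper_width: 0.0445
```

send_rows(translation=[[0, 0, 0], [0, 0, 0.5], [0, 0, 1.5], [0, 0, 3], [0, 0, 5]], rotation=[[0, 0, 0], [0, 0, 0], [0, 0, 0], [0, 0, 0], [0, 0, 0]], jaw=[4, 4, 4, 4, 4])

```text
clock: 8.9
tool_pos: [0.5903, 0.0592, 0.1108]
orientation: [0.998, -0.062, -0.001, 0.0]
force: [0.1, 0.1, -0.6]
gripper_width: 0.0442
```

```bash
python3 -c "
from h import *
snap('side','side4');b=cv2.imread('pics/side4.png')[110:270,220:420]
cv2.imwrite('pics/c4.png',cv2.resize(b,None,fx=3,fy=3,interpolation=2))
d(.4863,.3177,.12)"
```

```text
t 8.95 pos [0.5924 0.0597 0.1146] ydir -97.1 Z [ 0.004  0.001 -1.   ] F [1.8 0.1 2.2] w 0.044 q7 -2.05
delta cm [-10.61  25.8    0.54] rot None
```

View pics/c4.png

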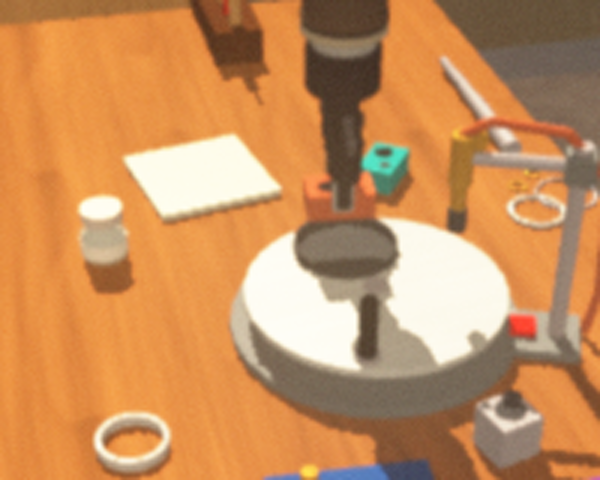

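send_rows(translation=[[-1.5, 4, 0], [-3.5, 9, 0], [-6, 14, 0], [-8, 19, 0], [-9.5, 23, 0]], rotation=[[0, 0, 0], [0, 0, 0], [0, 0, 0], [0, 0, 0], [0, 0, 0]], jaw=[4, 4, 4, 4, 4], grip_force=60)

```text
clock: 9.45
tool_pos: [0.4972, 0.285, 0.1109]
orientation: [0.998, -0.062, 0.0, -0.0]
force: [1.5, -0.3, -0.3]
gripper_width: 0.0434
```

send_rows(translation=[[-0.5, 1.5, 0], [-1, 2.7, 0], [-1, 2.7, -2], [-1, 2.7, -4], [-1, 2.7, -6]], rotation=[[0, 0, 0], [0, 0, 0], [0, 0, 0], [0, 0, 0], [0, 0, 0]], jaw=[4, 4, 4, 4, 4])

```text
clock: 9.95
tool_pos: [0.4892, 0.309, 0.0499]
orientation: [0.998, -0.063, 0.0, 0.0]
force: [0.8, 0.3, -0.9]
gripper_width: 0.0436
```

```bash
python3 -c "
from h import *
d(.4863,.3177,.022)"
```

```text
t 9.95 pos [0.4892 0.309  0.0499] ydir -97.2 Z [ 0.001 -0.001 -1.   ] F [ 0.8  0.3 -0.9] w 0.0436 q7 -2.57
delta cm [-0.29  0.87 -2.79] rot None
```

send_rows(translation=[[0, 0, -1], [0, 0, -2], [0, 0, -2.5], [0, 0, -2.7], [0, 0, -2.8]], rotation=[[0, 0, 0], [0, 0, 0], [0, 0, 0], [0, 0, 0], [0, 0, 0]], jaw=[4, 4, 4, 4, 4])

```text
clock: 10.45
tool_pos: [0.4885, 0.3105, 0.0226]
orientation: [0.998, -0.062, 0.0, -0.0]
force: [0.5, -0.3, -0.9]
gripper_width: 0.0434
```

```bash
python3 -c "
from h import *
snap('side','side5');b=cv2.imread('pics/side5.png')[110:230,220:420]
cv2.imwrite('pics/c5.png',cv2.resize(b,None,fx=4,fy=4,interpolation=2))
d(.4863,.3177,.022)"
```

```text
t 10.5 pos [0.4884 0.3106 0.0226] ydir -97.1 Z [ 0.001  0.    -1.   ] F [0.5 0.8 0.2] w 0.0432 q7 -2.58
delta cm [-0.21  0.71 -0.06] rot None
```

View pics/c5.png

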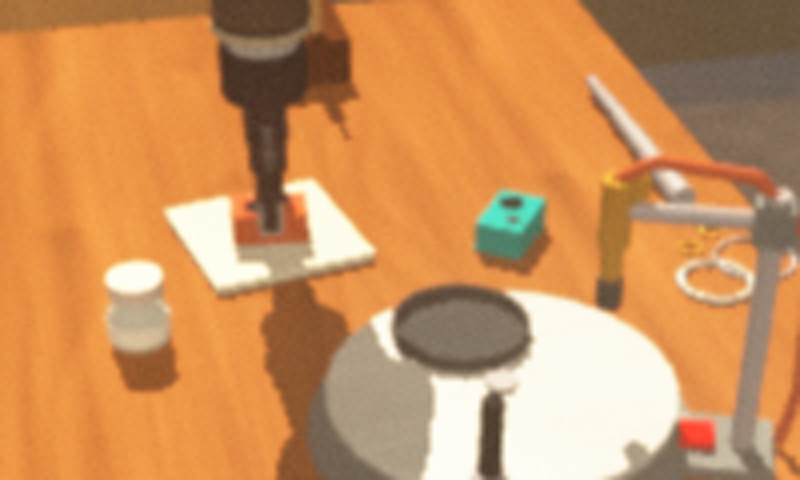

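send_rows(translation=[[0, 0, -0.1], [0, 0, -0.15], [0, 0, -0.2], [0, 0, -0.2], [0, 0, -0.2]], rotation=[[0, 0, 0], [0, 0, 0], [0, 0, 0], [0, 0, 0], [0, 0, 0]], jaw=[4, 4, 4, 4, 4])

```text
clock: 11.0
tool_pos: [0.4885, 0.3106, 0.0215]
orientation: [0.998, -0.062, 0.001, -0.0]
force: [-2.3, -1.9, 9.8]
gripper_width: 0.0435
```

send_rows(translation=[[0, 0, 0.1], [0, 0, 0.1], [0, 0, 0.1], [0, 0, 0.1], [0, 0, 2]], rotation=[[0, 0, 0], [0, 0, 0], [0, 0, 0], [0, 0, 0], [0, 0, 0]], jaw=[4.5, 5, 6, 6.2, 6.2], grip_force=40)

```text
clock: 11.5
tool_pos: [0.4868, 0.3093, 0.0385]
orientation: [0.998, -0.062, -0.002, 0.001]
force: [-0.1, 0.2, -0.6]
gripper_width: 0.0619
```

send_rows(translation=[[0, 0, 3], [0, 0, 8], [0, -4, 12], [0, -9, 16], [0, -14, 17]], rotation=[[0, 0, 0], [0, 0, 0], [0, 0, 8], [0, 0, 16], [0, 0, 24]], jaw=[6.2, 6.2, 5, 4, 3.6])

```text
clock: 12.0
tool_pos: [0.4889, 0.1906, 0.2063]
orientation: [0.989, 0.149, 0.002, -0.001]
force: [0.7, -1.1, 0.4]
gripper_width: 0.036
```

send_rows(translation=[[0, -5, 0], [0, -10, 0], [0, -15, 0], [0, -20, 0], [0, -25, 0]], rotation=[[0, 0, 8], [0, 0, 16], [0, 0, 24], [0, 0, 32], [0, 0, 40]], jaw=[3.6, 3.6, 3.6, 3.6, 3.6])

```text
clock: 12.5
tool_pos: [0.4883, -0.0374, 0.2036]
orientation: [0.887, 0.462, 0.0, 0.0]
force: [0.7, 0.2, -0.5]
gripper_width: 0.0363
```

```bash
python3 - <<'E'
from h import *
np.set_printoptions(precision=4,suppress=True)
a=snap('top','top6');b=snap('side','side6')
cv2.imwrite('pics/c6.png',np.vstack([cv2.resize(a[100:270,150:470],None,fx=1.8,fy=1.8,interpolation=2),cv2.resize(b[130:290,210:410],(576,290),interpolation=2)]))
hsv=cv2.cvtColor(a,cv2.COLOR_BGR2HSV);m=cv2.inRange(hsv,(15,150,150),(30,255,255))
n,l,s,c=cv2.connectedComponentsWithStats(m)
for i in range(1,n):
    if s[i,4]>8 and 340<c[i,0]<480 and 150<c[i,1]<260: print('top',c[i],s[i,4],ray('top',c[i],.032)[0])
hsv=cv2.cvtColor(b,cv2.COLOR_BGR2HSV);m=cv2.inRange(hsv,(15,150,150),(30,255,255))
n,l,s,c=cv2.connectedComponentsWithStats(m)
for i in range(1,n):
    if s[i,4]>8 and 270<c[i,0]<420 and 230<c[i,1]<350: print('side',c[i],s[i],ray('side',c[i],.022)[0])
d(.4797,-.2481,.12)
E
```

```text
top [396.0526 184.8158] 38 [ 0.5529 -0.2934  0.032 ]
side [271.5714 242.3571] [267 237  10  14  28] [ 0.3702 -0.1074  0.022 ]
side [292.6 263.3] [291 257   5  13  20] [ 0.4115 -0.2054  0.022 ]
side [276.4286 270.2381] [274 266   6  10  21] [ 0.3659 -0.2214  0.022 ]
side [322.4638 271.8696] [319 266   8  12  69] [ 0.4805 -0.255   0.022 ]
side [297.25 277.  ] [294 271   9  12  28] [ 0.4135 -0.2581  0.022 ]
side [354.6944 280.0417] [351 274   8  12  72] [ 0.5525 -0.3025  0.022 ]
side [280.64 284.96] [278 277   6  16  25] [ 0.3678 -0.2757  0.022 ]
side [303.1667 296.1667] [301 287   6  19  30] [ 0.4146 -0.3252  0.022 ]
side [328.1077 292.1231] [325 286   7  12  65] [ 0.4767 -0.3266  0.022 ]
side [283.8 296.9] [282 294   4   7  10] [ 0.3687 -0.3166  0.022 ]
side [307.2 310.3] [306 307   3   8  10] [ 0.4146 -0.3705  0.022 ]
side [334.5538 313.7231] [331 307   8  13  65] [ 0.474  -0.3953  0.022 ]
side [285.5882 328.8235] [284 324   4  10  17] [ 0.3563 -0.4111  0.022 ]
side [287. 339.] [286 335   4   9  15] [ 0.3546 -0.4387  0.022 ]
side [288.4 347.8] [287 345   3   7  10] [ 0.3535 -0.4616  0.022 ]
t 12.6 pos [ 0.488  -0.0432  0.203 ] ydir -35.5 Z [-0.001 -0.003 -1.   ] F [ 0.1  0.4 -0.5] w 0.036 q7 -0.8
delta cm [ -0.83 -20.49  -8.3 ] rot None
```

View pics/c6.png

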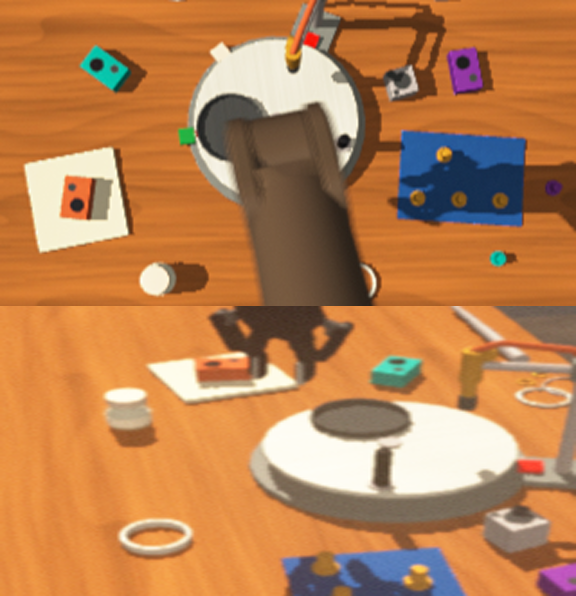

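send_rows(translation=[[0, -5, 0], [0, -10, 0], [-0.5, -15, -2], [-0.8, -19, -5], [-0.8, -20.6, -8]], rotation=[[0, 0, 0], [0, 0, 0], [0, 0, 0], [0, 0, 0], [0, 0, 0]], jaw=[3.6, 3.6, 3.6, 3.6, 3.6])

```text
clock: 13.1
tool_pos: [0.4801, -0.2461, 0.123]
orientation: [0.89, 0.457, -0.0, 0.001]
force: [0.5, 0.1, -0.7]
gripper_width: 0.036
```

```bash
python3 - <<'E'
from h import *
d(.480,-.2495,.018)
b=snap('side','side7')
cv2.imwrite('pics/c7.png',cv2.resize(b[200:350,260:420],None,fx=4,fy=4,interpolation=2))
E
```

```text
t 13.1 pos [ 0.4801 -0.2461  0.123 ] ydir -35.6 Z [ 0.001 -0.003 -1.   ] F [ 0.5  0.1 -0.7] w 0.036 q7 -0.45
delta cm [-1.00e-02 -3.40e-01 -1.05e+01] rot None
```

View pics/c7.png

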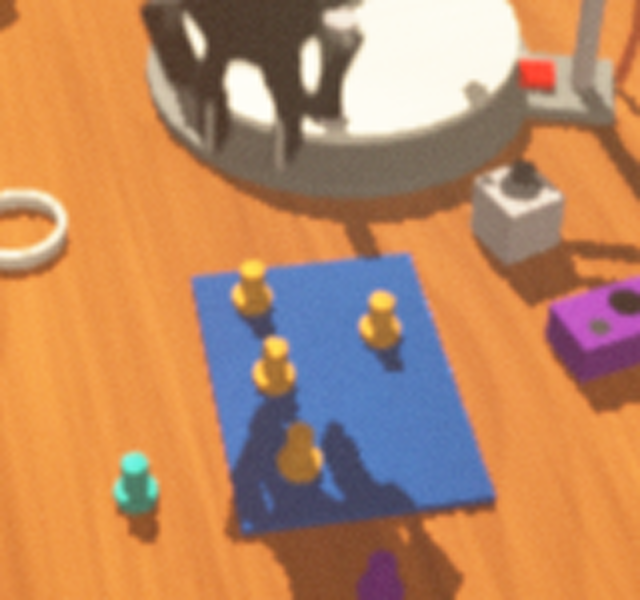

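```bash
python3 - <<'E'
from h import *
for p in((253,268),(381,299),(276,345),(300,430)): print(ray('side',(260+p[0]/4,200+p[1]/4),.036)[0])
E
```

```text
[ 0.48308845 -0.25227298  0.036     ]
[ 0.55456009 -0.29831191  0.036     ]
[ 0.48011306 -0.3211681   0.036     ]
[ 0.476381   -0.38932294  0.036     ]
```

send_rows(translation=[[0.1, -0.4, -2], [0.1, -0.4, -5], [0.1, -0.4, -8], [0.1, -0.4, -10], [0.1, -0.4, -10.5]], rotation=[[0, 0, 0], [0, 0, 0], [0, 0, 0], [0, 0, 0], [0, 0, 0]], jaw=[3.6, 3.6, 3.6, 3.6, 3.6])

```text
clock: 13.65
tool_pos: [0.4804, -0.2443, 0.0164]
orientation: [0.888, 0.459, -0.001, -0.002]
force: [-0.6, 1.0, 0.5]
gripper_width: 0.0358
```

send_rows(translation=[[0, 0, 0], [0, 0, 0], [0, 0, 0], [0, 0, 0], [0, 0, 0]], rotation=[[0, 0, 0], [0, 0, 0], [0, 0, 0], [0, 0, 0], [0, 0, 0]], jaw=[2.6, 2, 1, 1, 1])

```text
clock: 14.15
tool_pos: [0.4827, -0.2458, 0.0197]
orientation: [0.888, 0.459, 0.001, 0.001]
force: [0.2, 0.3, 6.8]
gripper_width: 0.0139
```

```bash
python3 - <<'E'
from h import *
d(.613,.078,.0625)
b=snap('side','side8')
cv2.imwrite('pics/c8.png',cv2.resize(b[200:350,260:420],None,fx=4,fy=4,interpolation=2))
E
```

```text
t 14.15 pos [ 0.4827 -0.2458  0.0197] ydir -35.3 Z [ 0.002 -0.001 -1.   ] F [0.2 0.3 6.8] w 0.0139 q7 -0.52
delta cm [13.03 32.38  4.28] rot None
```

View pics/c8.png

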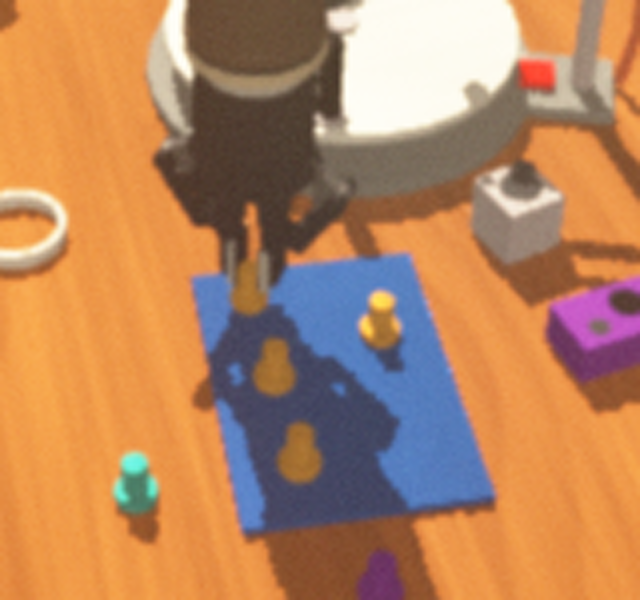

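send_rows(translation=[[0, 0, 1], [0, 0, 4], [0, 0, 8], [0, 0, 11], [0, 3, 12]], rotation=[[0, 0, 0], [0, 0, 0], [0, 0, 0], [0, 0, 0], [0, 0, 0]], jaw=[1, 1, 1, 1, 1], grip_force=60)

```text
clock: 14.7
tool_pos: [0.4827, -0.22, 0.1423]
orientation: [0.89, 0.457, 0.001, 0.003]
force: [1.5, -0.0, -0.9]
gripper_width: 0.0133
```

```bash
python3 - <<'E'
from h import *
d(.613,.078,.0637)
b=snap('side','side9')
cv2.imwrite('pics/c9.png',cv2.resize(b[130:350,240:440],None,fx=2.6,fy=2.6,interpolation=2))
E
```

```text
t 14.7 pos [ 0.4827 -0.22    0.1423] ydir -35.7 Z [ 0.005 -0.004 -1.   ] F [ 1.5 -0.  -0.9] w 0.0133 q7 -0.49
delta cm [13.03 29.8  -7.86] rot None
```

View pics/c9.png

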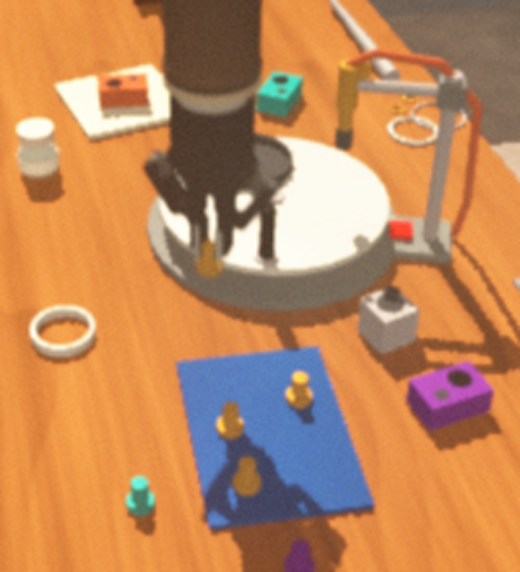

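send_rows(translation=[[0, 4, 2], [1, 9, 3], [3, 14, 3], [6, 18, 3], [9, 22, 3]], rotation=[[0, 0, 0], [0, 0, 0], [0, 0, 0], [0, 0, 0], [0, 0, 0]], jaw=[1, 1, 1, 1, 1])

```text
clock: 15.25
tool_pos: [0.5685, 0.0016, 0.1694]
orientation: [0.888, 0.459, 0.0, 0.0]
force: [1.7, -0.2, -0.9]
gripper_width: 0.013
```

send_rows(translation=[[2, 4, 0], [4, 7, 0], [4, 7.5, -2], [4, 7.5, -5], [4, 7.5, -7]], rotation=[[0, 0, 0], [0, 0, 0], [0, 0, 0], [0, 0, 0], [0, 0, 0]], jaw=[1, 1, 1, 1, 1])

```text
clock: 15.75
tool_pos: [0.6073, 0.0752, 0.0972]
orientation: [0.888, 0.46, -0.001, -0.0]
force: [-1.0, -0.4, -1.3]
gripper_width: 0.0135
```

```bash
python3 - <<'E'
from h import *
d(.613,.078,.0637)
E
```

```text
t 15.75 pos [0.6073 0.0752 0.0972] ydir -35.2 Z [-0.002 -0.    -1.   ] F [-1.  -0.4 -1.3] w 0.0135 q7 -1.08
delta cm [ 0.57  0.28 -3.35] rot None
```

send_rows(translation=[[0.5, 0.2, 0], [0.5, 0.2, -1], [0.5, 0.2, -2], [0.5, 0.2, -2.9], [0.5, 0.2, -3]], rotation=[[0, 0, 0], [0, 0, 0], [0, 0, 0], [0, 0, 0], [0, 0, 0]], jaw=[1, 1, 1, 1, 1])

```text
clock: 16.25
tool_pos: [0.6126, 0.0766, 0.0675]
orientation: [0.888, 0.459, -0.001, -0.0]
force: [-0.2, 0.3, 0.1]
gripper_width: 0.0134
```

send_rows(translation=[[0, 0, -0.1], [0, 0, -0.2], [0, 0, -0.3], [0, 0, -0.4], [0, 0, -0.4]], rotation=[[0, 0, 0], [0, 0, 0], [0, 0, 0], [0, 0, 0], [0, 0, 0]], jaw=[1, 1, 1, 1, 1])

```text
clock: 16.75
tool_pos: [0.6133, 0.0769, 0.0645]
orientation: [0.888, 0.459, 0.0, 0.0]
force: [-0.5, 0.5, -0.3]
gripper_width: 0.0132
```

send_rows(translation=[[0, 0, -0.1], [0, 0, -0.1], [0, 0, -0.2], [0, 0, -0.2], [0, 0, -0.2]], rotation=[[0, 0, 0], [0, 0, 0], [0, 0, 0], [0, 0, 0], [0, 0, 0]], jaw=[1, 1, 1, 1, 1])

```text
clock: 17.25
tool_pos: [0.6147, 0.077, 0.0638]
orientation: [0.888, 0.459, 0.001, 0.001]
force: [-0.1, -1.2, 9.4]
gripper_width: 0.013
```

send_rows(translation=[[0, 0, 0.2], [0, 0, 0.2], [0, 0, 0.2], [0, 0, 0.2], [0, 0, 2]], rotation=[[0, 0, 0], [0, 0, 0], [0, 0, 0], [0, 0, 0], [0, 0, 0]], jaw=[1.8, 2.4, 3, 3, 3], grip_force=40)

```text
clock: 17.75
tool_pos: [0.6115, 0.0764, 0.0803]
orientation: [0.888, 0.459, -0.002, -0.001]
force: [-0.4, -0.2, 0.1]
gripper_width: 0.0297
```

send_rows(translation=[[0, 0, 4], [0, 0, 8], [-2, -4, 10], [-4, -8, 10], [-6, -12, 10]], rotation=[[0, 0, 0], [0, 0, 0], [0, 0, 0], [0, 0, 0], [0, 0, 0]], jaw=[3.6, 3.6, 3.6, 3.6, 3.6])

```text
clock: 18.25
tool_pos: [0.5529, -0.0441, 0.1832]
orientation: [0.888, 0.46, 0.001, 0.0]
force: [0.4, -1.3, -0.7]
gripper_width: 0.036
```

```bash
python3 - <<'E'
from h import *
b=snap('side','side10')
d(.478,-.319,.018)
cv2.imwrite('pics/c10.png',cv2.resize(b[130:350,240:440],None,fx=2.6,fy=2.6,interpolation=2))
E
```

```text
t 18.3 pos [ 0.5491 -0.0533  0.1821] ydir -35.8 Z [-0.003 -0.006 -1.   ] F [-4.4 -6.9 -1.8] w 0.0361 q7 -0.82
delta cm [ -7.11 -26.57 -16.41] rot None
```

View pics/c10.png

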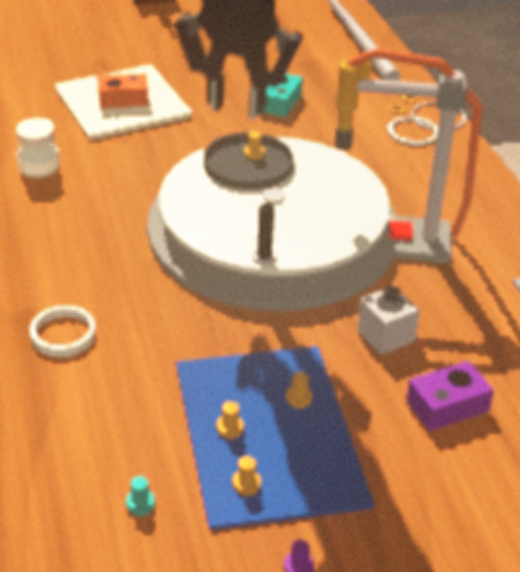

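send_rows(translation=[[-2, -4.5, 0], [-4, -9, 0], [-6, -13.5, 0], [-7, -18, -2], [-7.5, -22, -4]], rotation=[[0, 0, 0], [0, 0, 0], [0, 0, 0], [0, 0, 0], [0, 0, 0]], jaw=[3.6, 3.6, 3.6, 3.6, 3.6])

```text
clock: 18.8
tool_pos: [0.4773, -0.2656, 0.1426]
orientation: [0.889, 0.459, 0.0, 0.001]
force: [1.5, 0.4, -0.1]
gripper_width: 0.0365
```

send_rows(translation=[[0, -3, -2], [0, -5.6, -4], [0, -5.6, -5], [0, -5.6, -6], [0, -5.6, -6]], rotation=[[0, 0, 0], [0, 0, 0], [0, 0, 0], [0, 0, 0], [0, 0, 0]], jaw=[3.6, 3.6, 3.6, 3.6, 3.6])

```text
clock: 19.3
tool_pos: [0.478, -0.3173, 0.0813]
orientation: [0.888, 0.46, -0.0, -0.001]
force: [1.0, 0.1, 0.4]
gripper_width: 0.0362
```

```bash
python3 - <<'E'
from h import *
d(.478,-.319,.018)
b=snap('side','side11')
cv2.imwrite('pics/c11.png',cv2.resize(b[200:350,260:420],None,fx=4,fy=4,interpolation=2))
E
```

```text
t 19.3 pos [ 0.478  -0.3173  0.0813] ydir -35.2 Z [-0.002  0.002 -1.   ] F [1.  0.1 0.4] w 0.0362 q7 -0.34
delta cm [-0.   -0.17 -6.33] rot None
```

View pics/c11.png

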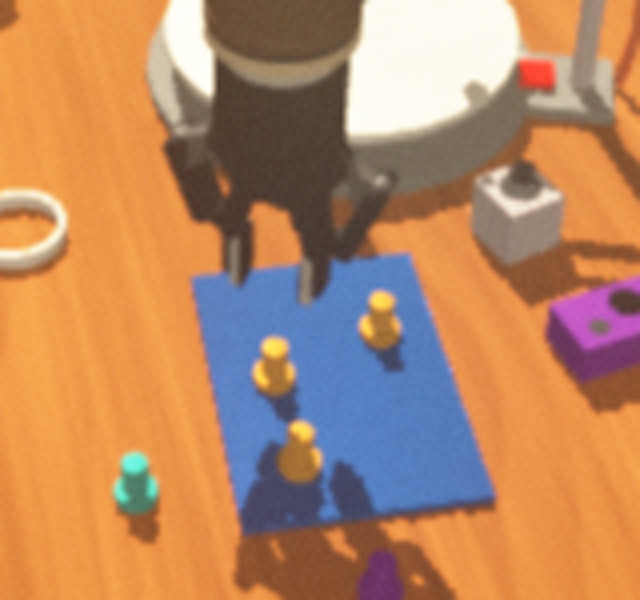

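send_rows(translation=[[0, -0.2, -2], [0, -0.2, -4], [0, -0.2, -5.5], [0, -0.2, -6.2], [0, -0.2, -6.2]], rotation=[[0, 0, 0], [0, 0, 0], [0, 0, 0], [0, 0, 0], [0, 0, 0]], jaw=[3.6, 3.6, 3.6, 3.6, 3.4])

```text
clock: 19.85
tool_pos: [0.4782, -0.3204, 0.0201]
orientation: [0.888, 0.46, -0.0, -0.0]
force: [-0.5, -0.4, -1.3]
gripper_width: 0.0338
```

send_rows(translation=[[0, 0, 0], [0, 0, 0], [0, 0, 0], [0, 0, 0], [0, 0, 1]], rotation=[[0, 0, 0], [0, 0, 0], [0, 0, 0], [0, 0, 0], [0, 0, 0]], jaw=[2.4, 1.6, 1, 1, 1])

```text
clock: 20.35
tool_pos: [0.4777, -0.3208, 0.0303]
orientation: [0.888, 0.459, -0.0, -0.001]
force: [0.5, -0.5, -1.1]
gripper_width: 0.0138
```

send_rows(translation=[[0, 0, 3], [0, 0, 7], [0, 0, 11], [0, 3, 13], [0, 7, 14]], rotation=[[0, 0, 0], [0, 0, 0], [0, 0, 0], [0, 0, 0], [0, 0, 0]], jaw=[1, 1, 1, 1, 1], grip_force=60)

```text
clock: 20.85
tool_pos: [0.4792, -0.2528, 0.1736]
orientation: [0.889, 0.457, 0.001, 0.002]
force: [0.6, -0.1, -0.9]
gripper_width: 0.0131
```

```bash
python3 - <<'E'
from h import *
d(.580,.032,.0637)
b=snap('side','side12')
cv2.imwrite('pics/c12.png',cv2.resize(b[130:350,240:440],None,fx=2.6,fy=2.6,interpolation=2))
E
```

```text
t 20.85 pos [ 0.4792 -0.2528  0.1736] ydir -35.6 Z [ 0.004 -0.003 -1.   ] F [ 0.6 -0.1 -0.9] w 0.0131 q7 -0.41
delta cm [ 10.08  28.48 -10.99] rot None
```

View pics/c12.png

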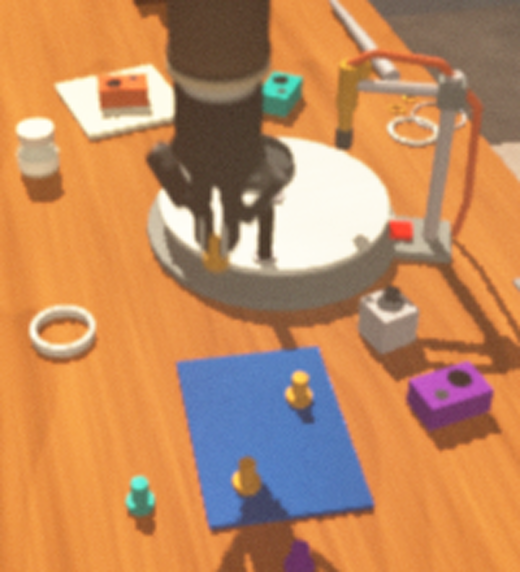

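send_rows(translation=[[0.5, 4.5, 0], [1, 9, 0], [3, 14, 0], [5, 18, 0], [7, 22, 0]], rotation=[[0, 0, 0], [0, 0, 0], [0, 0, 0], [0, 0, 0], [0, 0, 0]], jaw=[1, 1, 1, 1, 1])

```text
clock: 21.4
tool_pos: [0.5488, -0.0289, 0.1714]
orientation: [0.888, 0.46, 0.0, 0.0]
force: [0.5, -0.9, -0.4]
gripper_width: 0.0133
```

send_rows(translation=[[2, 4, -1], [3, 6.2, -3], [3, 6.2, -5], [3, 6.2, -7], [3, 6.2, -8]], rotation=[[0, 0, 0], [0, 0, 0], [0, 0, 0], [0, 0, 0], [0, 0, 0]], jaw=[1, 1, 1, 1, 1])

```text
clock: 21.9
tool_pos: [0.5774, 0.0309, 0.0892]
orientation: [0.888, 0.46, -0.001, -0.0]
force: [-0.6, 0.1, -0.2]
gripper_width: 0.0134
```

```bash
python3 - <<'E'
from h import *
d(.580,.032,.0637)
E
```

```text
t 21.9 pos [0.5774 0.0309 0.0892] ydir -35.3 Z [-0.002 -0.    -1.   ] F [-0.6  0.1 -0.2] w 0.0134 q7 -1.03
delta cm [ 0.26  0.11 -2.55] rot None
```

send_rows(translation=[[0.2, 0.1, -0.8], [0.2, 0.1, -1.6], [0.2, 0.1, -2.1], [0.2, 0.1, -2.4], [0.2, 0.1, -2.5]], rotation=[[0, 0, 0], [0, 0, 0], [0, 0, 0], [0, 0, 0], [0, 0, 0]], jaw=[1, 1, 1, 1, 1])

```text
clock: 22.4
tool_pos: [0.5804, 0.0318, 0.0655]
orientation: [0.888, 0.459, 0.0, 0.0]
force: [-1.3, -0.3, 6.3]
gripper_width: 0.0131
```

send_rows(translation=[[0, 0, 0], [0, 0, -0.1], [0, 0, -0.1], [0, 0, -0.1], [0, 0, -0.1]], rotation=[[0, 0, 0], [0, 0, 0], [0, 0, 0], [0, 0, 0], [0, 0, 0]], jaw=[1, 1, 1, 1, 1])

```text
clock: 22.9
tool_pos: [0.581, 0.0322, 0.0655]
orientation: [0.888, 0.459, 0.001, 0.0]
force: [-1.9, -0.1, 5.5]
gripper_width: 0.0133
```

send_rows(translation=[[0, 0, 0.2], [0, 0, 0.2], [0, 0, 0.2], [0, 0, 0.2], [0, 0, 2]], rotation=[[0, 0, 0], [0, 0, 0], [0, 0, 0], [0, 0, 0], [0, 0, 0]], jaw=[1.8, 2.4, 3, 3, 3], grip_force=40)

```text
clock: 23.4
tool_pos: [0.5786, 0.0315, 0.0826]
orientation: [0.888, 0.459, -0.002, -0.001]
force: [0.3, -0.2, -0.6]
gripper_width: 0.0299
```

send_rows(translation=[[0, 0, 4], [0, 0, 8], [-1, -4, 11], [-2, -8, 12], [-3, -12, 12]], rotation=[[0, 0, 0], [0, 0, 0], [0, 0, 0], [0, 0, 0], [0, 0, 0]], jaw=[3.6, 3.6, 3.6, 3.6, 3.6])

```text
clock: 23.9
tool_pos: [0.551, -0.0893, 0.2067]
orientation: [0.888, 0.46, 0.002, 0.001]
force: [0.4, -0.8, -1.1]
gripper_width: 0.036
```

send_rows(translation=[[0, -4.5, 0], [0, -9, 0], [0, -13, 0], [0, -17, -2], [0, -20.5, -4]], rotation=[[0, 0, 0], [0, 0, 0], [0, 0, 0], [0, 0, 0], [0, 0, 0]], jaw=[3.6, 3.6, 3.6, 3.6, 3.6])

```text
clock: 24.4
tool_pos: [0.5502, -0.2957, 0.1644]
orientation: [0.889, 0.459, 0.0, 0.001]
force: [0.8, 0.1, 0.6]
gripper_width: 0.0363
```

```bash
python3 - <<'E'
from h import *
b=snap('side','side13')
d(.5535,-.296,.020)
cv2.imwrite('pics/c13.png',cv2.resize(b[130:350,240:440],None,fx=2.7,fy=2.7,interpolation=2))
E
```

```text
t 24.45 pos [ 0.5468 -0.3026  0.16  ] ydir -35.8 Z [-0.005 -0.003 -1.   ] F [-2.1 -6.3 -3. ] w 0.036 q7 -0.39
delta cm [  0.67   0.66 -14.  ] rot None
```

View pics/c13.png

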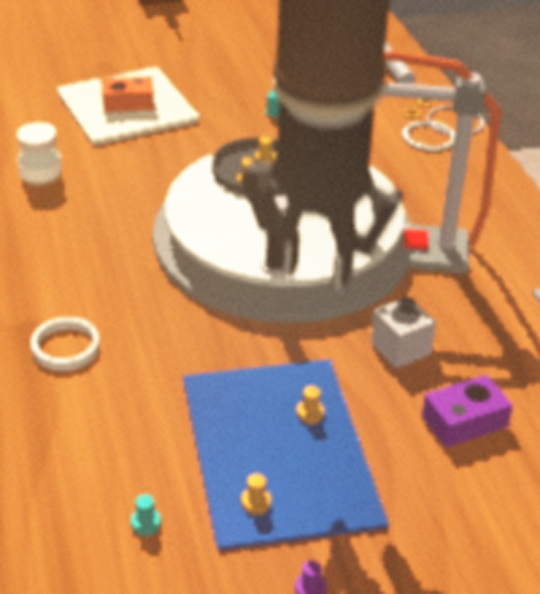

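send_rows(translation=[[0.3, 0, -4], [0.3, 0, -8], [0.3, 0, -11], [0.3, 0, -12], [0.3, 0, -12]], rotation=[[0, 0, 0], [0, 0, 0], [0, 0, 0], [0, 0, 0], [0, 0, 0]], jaw=[3.6, 3.6, 3.6, 3.6, 3.6])

```text
clock: 24.95
tool_pos: [0.5525, -0.2925, 0.0433]
orientation: [0.888, 0.459, -0.001, -0.001]
force: [0.5, -0.6, 1.8]
gripper_width: 0.036
```

```bash
python3 - <<'E'
from h import *
d(.5535,-.296,.020)
E
```

```text
t 24.95 pos [ 0.5525 -0.2925  0.0433] ydir -35.3 Z [-0.002  0.001 -1.   ] F [ 0.5 -0.6  1.8] w 0.036 q7 -0.46
delta cm [ 0.1  -0.35 -2.33] rot None
```

send_rows(translation=[[0.1, -0.3, -0.5], [0.1, -0.3, -1.5], [0.1, -0.3, -2.3], [0.1, -0.3, -2.3], [0.1, -0.3, -2.3]], rotation=[[0, 0, 0], [0, 0, 0], [0, 0, 0], [0, 0, 0], [0, 0, 0]], jaw=[3.6, 3.6, 3.6, 3.6, 3.4])

```text
clock: 25.45
tool_pos: [0.5542, -0.296, 0.0215]
orientation: [0.888, 0.459, -0.0, -0.0]
force: [0.2, 0.7, 0.4]
gripper_width: 0.034
```

send_rows(translation=[[0, 0, 0], [0, 0, 0], [0, 0, 0], [0, 0, 0], [0, 0, 1]], rotation=[[0, 0, 0], [0, 0, 0], [0, 0, 0], [0, 0, 0], [0, 0, 0]], jaw=[2.4, 1.6, 1, 1, 1])

```text
clock: 25.95
tool_pos: [0.5533, -0.2957, 0.0307]
orientation: [0.888, 0.459, -0.001, -0.001]
force: [-0.1, -0.9, -0.5]
gripper_width: 0.0142
```

send_rows(translation=[[0, 0, 3], [0, 0, 7], [0, 0, 11], [-1, 2, 13], [-3, 5, 14]], rotation=[[0, 0, 0], [0, 0, 0], [0, 0, 0], [0, 0, 0], [0, 0, 0]], jaw=[1, 1, 1, 1, 1], grip_force=60)

```text
clock: 26.45
tool_pos: [0.5258, -0.2472, 0.1744]
orientation: [0.889, 0.458, 0.002, 0.002]
force: [-0.2, 0.8, 0.0]
gripper_width: 0.0133
```

```bash
python3 - <<'E'
from h import *
d(.619,.039,.0637)
b=snap('side','side14')
cv2.imwrite('pics/c14.png',cv2.resize(b[130:350,240:440],None,fx=2.6,fy=2.6,interpolation=2))
E
```

```text
t 26.45 pos [ 0.5258 -0.2472  0.1744] ydir -35.4 Z [ 0.004 -0.002 -1.   ] F [-0.2  0.8  0. ] w 0.0133 q7 -0.46
delta cm [  9.32  28.62 -11.07] rot None
```

View pics/c14.png

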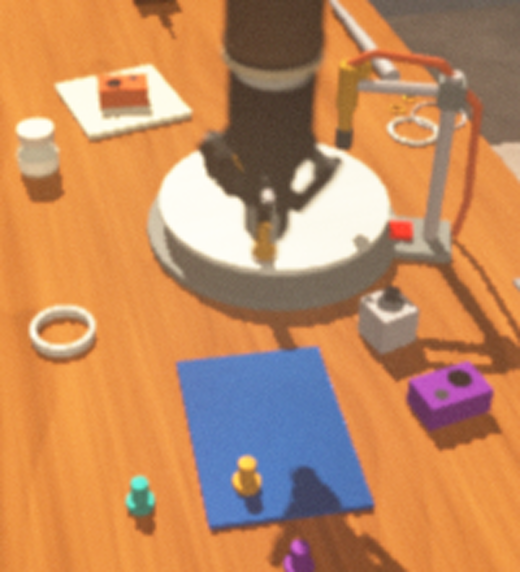

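send_rows(translation=[[-1, 4.5, 0], [-1, 9, 0], [-0.5, 14, 0], [1, 18.5, 0], [2, 23, 0]], rotation=[[0, 0, 0], [0, 0, 0], [0, 0, 0], [0, 0, 0], [0, 0, 0]], jaw=[1, 1, 1, 1, 1])

```text
clock: 27.0
tool_pos: [0.5445, -0.0143, 0.1721]
orientation: [0.888, 0.459, 0.0, 0.0]
force: [0.9, -0.3, -0.2]
gripper_width: 0.0131
```

send_rows(translation=[[2, 3, 0], [5, 5.2, -1], [7, 5.4, -3], [7.2, 5.4, -6], [7.2, 5.4, -8]], rotation=[[0, 0, 0], [0, 0, 0], [0, 0, 0], [0, 0, 0], [0, 0, 0]], jaw=[1, 1, 1, 1, 1])

```text
clock: 27.5
tool_pos: [0.616, 0.0381, 0.0897]
orientation: [0.888, 0.46, -0.001, -0.0]
force: [-0.9, -0.6, -0.1]
gripper_width: 0.0133
```

```bash
python3 - <<'E'
from h import *
d(.619,.039,.065)
b=snap('side','side15');a=snap('top','top15')
cv2.imwrite('pics/c15.png',cv2.resize(np.hstack([b[130:280,280:420],a[100:250,230:370]]),None,fx=2.8,fy=2.8,interpolation=2))
E
```

```text
t 27.5 pos [0.616  0.0381 0.0897] ydir -35.3 Z [-0.002 -0.    -1.   ] F [-0.9 -0.6 -0.1] w 0.0133 q7 -1.02
delta cm [ 0.3   0.09 -2.47] rot None
```

View pics/c15.png

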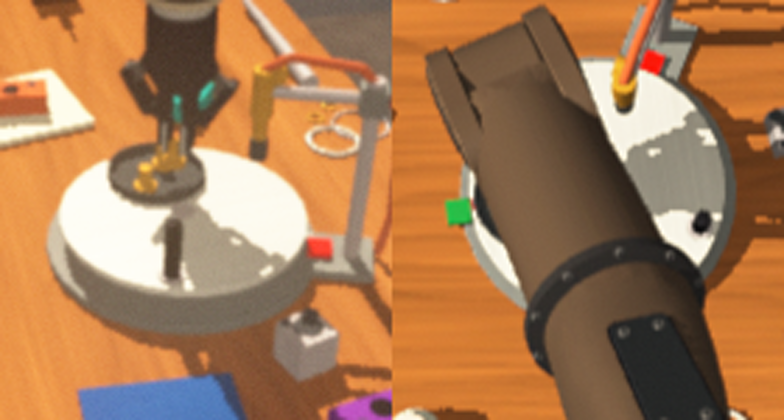

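send_rows(translation=[[0.2, 0.1, -0.8], [0.2, 0.1, -1.6], [0.2, 0.1, -2.1], [0.2, 0.1, -2.4], [0.2, 0.1, -2.6]], rotation=[[0, 0, 0], [0, 0, 0], [0, 0, 0], [0, 0, 0], [0, 0, 0]], jaw=[1, 1, 1, 1, 1])

```text
clock: 28.1
tool_pos: [0.6185, 0.0388, 0.0659]
orientation: [0.888, 0.459, 0.0, 0.0]
force: [-3.3, -1.5, 18.5]
gripper_width: 0.0131
```

send_rows(translation=[[0, 0, 0.2], [0, 0, 0.3], [0, 0, 0.3], [0, 0, 0.3], [0, 0, 2]], rotation=[[0, 0, 0], [0, 0, 0], [0, 0, 0], [0, 0, 0], [0, 0, 0]], jaw=[1.3, 2.2, 2.8, 3, 3], grip_force=40)

```text
clock: 28.6
tool_pos: [0.6167, 0.0385, 0.0837]
orientation: [0.888, 0.459, -0.002, -0.001]
force: [1.4, 0.2, -1.0]
gripper_width: 0.0298
```

send_rows(translation=[[0, 0, 4], [0, 0, 8], [-4, -2, 11], [-8, -4, 12], [-10, -8, 12]], rotation=[[0, 0, 0], [0, 0, 0], [0, 0, 0], [0, 0, 0], [0, 0, 0]], jaw=[3.6, 3.6, 3.6, 3.6, 3.6])

```text
clock: 29.1
tool_pos: [0.5166, -0.0387, 0.2077]
orientation: [0.887, 0.462, 0.001, 0.0]
force: [1.3, -1.1, 0.1]
gripper_width: 0.0362
```

send_rows(translation=[[-1, -4.5, 0], [-2, -9, 0], [-3, -13, 0], [-4, -18, 0], [-4, -22.5, 0]], rotation=[[0, 0, 0], [0, 0, 0], [0, 0, 0], [0, 0, 0], [0, 0, 0]], jaw=[3.6, 3.6, 3.6, 3.6, 3.6])

```text
clock: 29.6
tool_pos: [0.4768, -0.2682, 0.2058]
orientation: [0.888, 0.459, -0.0, 0.0]
force: [0.6, -0.2, 0.5]
gripper_width: 0.0361
```

```bash
python3 - <<'E'
from h import *
b=snap('side','side16');a=snap('top','top16')
d(.475,-.387,.020)
cv2.imwrite('pics/c16.png',np.vstack([cv2.resize(b[130:350,240:440],None,fx=1.6,fy=1.6,interpolation=2),cv2.resize(a[130:270,230:430],None,fx=1.6,fy=1.6,interpolation=2)]))
E
```

```text
t 29.7 pos [ 0.4763 -0.2738  0.2052] ydir -35.9 Z [-0.001 -0.003 -1.   ] F [ 0.7  0.3 -0.2] w 0.036 q7 -0.35
delta cm [ -0.13 -11.32 -18.52] rot None
```

View pics/c16.png

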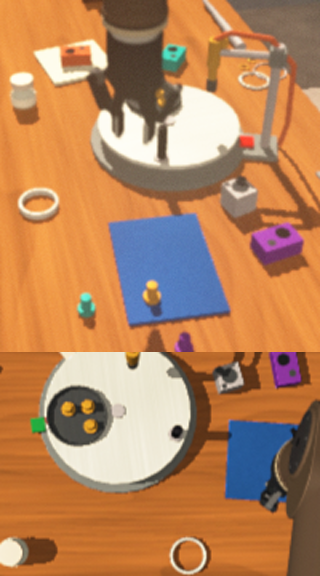

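send_rows(translation=[[0, -4, -2], [0, -8, -5], [0, -11.5, -8], [0, -11.9, -11], [0, -11.9, -13]], rotation=[[0, 0, 0], [0, 0, 0], [0, 0, 0], [0, 0, 0], [0, 0, 0]], jaw=[3.6, 3.6, 3.6, 3.6, 3.6])

```text
clock: 30.2
tool_pos: [0.4769, -0.3863, 0.0729]
orientation: [0.889, 0.458, -0.001, -0.001]
force: [0.3, 0.6, -0.5]
gripper_width: 0.0358
```

```bash
python3 - <<'E'
from h import *
d(.475,-.387,.020)
b=snap('side','side17')
cv2.imwrite('pics/c17.png',cv2.resize(b[200:350,260:420],None,fx=4,fy=4,interpolation=2))
E
```

```text
t 30.2 pos [ 0.4769 -0.3863  0.0729] ydir -35.5 Z [-0.002  0.001 -1.   ] F [ 0.3  0.6 -0.5] w 0.0358 q7 -0.23
delta cm [-0.19 -0.07 -5.29] rot None
```

View pics/c17.png

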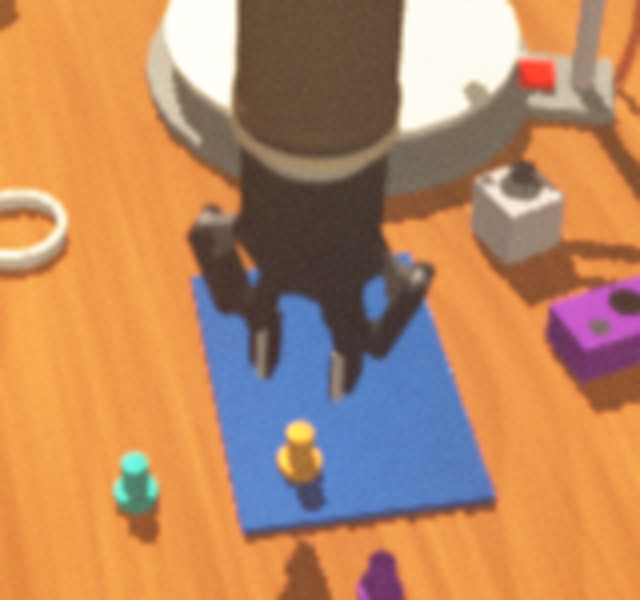

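send_rows(translation=[[-0.1, -0.1, -2], [-0.1, -0.1, -4], [-0.1, -0.1, -5.2], [-0.1, -0.1, -5.2], [-0.1, -0.1, -5.2]], rotation=[[0, 0, 0], [0, 0, 0], [0, 0, 0], [0, 0, 0], [0, 0, 0]], jaw=[3.6, 3.6, 3.6, 3.6, 3.4])

```text
clock: 30.75
tool_pos: [0.4778, -0.386, 0.0242]
orientation: [0.888, 0.459, 0.0, 0.0]
force: [0.4, -0.4, -0.7]
gripper_width: 0.0336
```

send_rows(translation=[[0, 0, 0], [0, 0, 0], [0, 0, 0], [0, 0, 0], [0, 0, 1]], rotation=[[0, 0, 0], [0, 0, 0], [0, 0, 0], [0, 0, 0], [0, 0, 0]], jaw=[2.4, 1.6, 1, 1, 1])

```text
clock: 31.25
tool_pos: [0.4767, -0.3858, 0.0333]
orientation: [0.888, 0.459, -0.0, -0.001]
force: [-0.1, -0.4, -0.5]
gripper_width: 0.0138
```

send_rows(translation=[[0, 0, 3], [0, 0, 7], [0, 0, 11], [0, 3, 13], [0, 7, 14]], rotation=[[0, 0, 0], [0, 0, 0], [0, 0, 0], [0, 0, 0], [0, 0, 0]], jaw=[1, 1, 1, 1, 1], grip_force=60)

```text
clock: 31.75
tool_pos: [0.478, -0.318, 0.1768]
orientation: [0.889, 0.458, 0.001, 0.002]
force: [0.9, 1.4, -0.2]
gripper_width: 0.0127
```

```bash
python3 - <<'E'
from h import *
d(.573,.072,.065)
b=snap('side','side18');a=snap('top','top18')
cv2.imwrite('pics/c18.png',np.hstack([cv2.resize(b[130:350,240:440],None,fx=2,fy=2,interpolation=2),cv2.resize(a[130:240,230:330],None,fx=4,fy=4,interpolation=2)]))
hsv=cv2.cvtColor(a,cv2.COLOR_BGR2HSV);m=cv2.inRange(hsv,(13,130,120),(32,255,255))
n,l,s,c=cv2.connectedComponentsWithStats(m)
for i in range(1,n):
    if s[i,4]>8 and 250<c[i,0]<305 and 140<c[i,1]<195: print('top',c[i],s[i,4],ray('top',c[i],.072)[0])
E
```

```text
t 31.75 pos [ 0.478  -0.318   0.1768] ydir -35.5 Z [ 0.004 -0.003 -1.   ] F [ 0.9  1.4 -0.2] w 0.0127 q7 -0.29
delta cm [  9.5   39.   -11.18] rot None
top [284.01694915 163.69491525] 59 [0.61429707 0.03726668 0.072     ]
top [271.67213115 165.        ] 61 [0.61094358 0.07293712 0.072     ]
top [285.63492063 176.04761905] 63 [0.57823505 0.03291919 0.072     ]
```

View pics/c18.png

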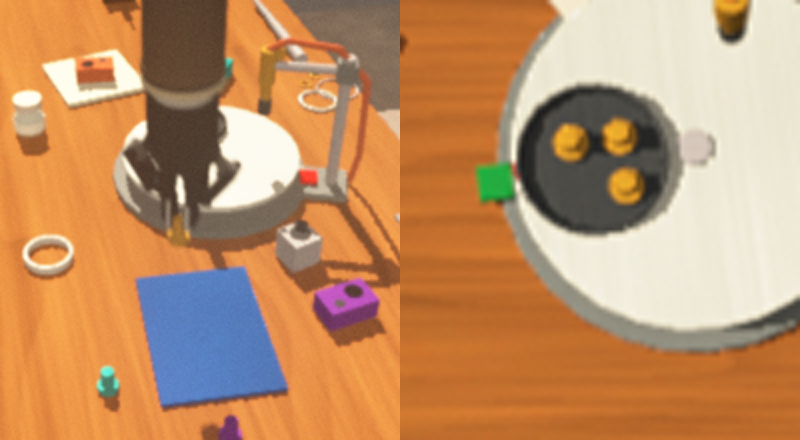

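send_rows(translation=[[0.5, 4.5, 0], [1, 9, 0], [2, 14, 0], [3, 18.5, 0], [4, 23, 0]], rotation=[[0, 0, 0], [0, 0, 0], [0, 0, 0], [0, 0, 0], [0, 0, 0]], jaw=[1, 1, 1, 1, 1])

```text
clock: 32.35
tool_pos: [0.5175, -0.0844, 0.1743]
orientation: [0.888, 0.459, 0.0, 0.0]
force: [0.3, 0.4, 0.7]
gripper_width: 0.0129
```

send_rows(translation=[[1.5, 4.5, 0], [3, 9, 0], [4.5, 13.5, 0], [5.3, 15.8, -2], [5.3, 15.8, -5]], rotation=[[0, 0, 0], [0, 0, 0], [0, 0, 0], [0, 0, 0], [0, 0, 0]], jaw=[1, 1, 1, 1, 1])

```text
clock: 32.85
tool_pos: [0.5726, 0.0778, 0.1253]
orientation: [0.887, 0.462, 0.003, -0.0]
force: [-0.6, -0.5, -0.3]
gripper_width: 0.0125
```

send_rows(translation=[[0, 0, 0], [0, 0, 0], [0, 0, 0], [0, 0, 0], [0, 0, 0]], rotation=[[0, 0, 0], [0, 0, 0], [0, 0, 0], [0, 0, 0], [0, 0, 0]], jaw=[1, 1, 1, 1, 1])

```text
clock: 33.35
tool_pos: [0.5709, 0.0714, 0.1246]
orientation: [0.888, 0.459, 0.001, 0.0]
force: [-0.6, -0.8, 0.2]
gripper_width: 0.0127
```

```bash
python3 - <<'E'
from h import *
d(.571,.071,.067)
b=snap('side','side19')
cv2.imwrite('pics/c19.png',cv2.resize(b[150:250,280:400],None,fx=4,fy=4,interpolation=2))
E
```

```text
t 33.35 pos [0.5709 0.0714 0.1246] ydir -35.4 Z [ 0.002  0.    -1.   ] F [-0.6 -0.8  0.2] w 0.0127 q7 -1.08
delta cm [ 0.01 -0.04 -5.76] rot None
```

View pics/c19.png

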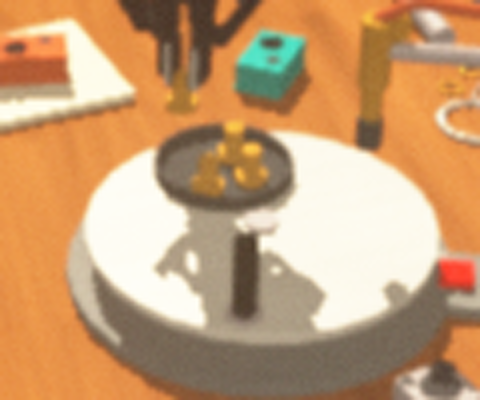

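send_rows(translation=[[0, 0, -1.5], [0, 0, -3.5], [0, 0, -4.8], [0, 0, -5.3], [0, 0, -5.5]], rotation=[[0, 0, 0], [0, 0, 0], [0, 0, 0], [0, 0, 0], [0, 0, 0]], jaw=[1, 1, 1, 1, 1])

```text
clock: 33.9
tool_pos: [0.5702, 0.0719, 0.0686]
orientation: [0.888, 0.459, -0.0, -0.0]
force: [-4.2, -1.4, 13.8]
gripper_width: 0.0129
```

send_rows(translation=[[0, 0, -0.1], [0, 0, -0.1], [0, 0, -0.2], [0, 0, -0.2], [0, 0, -0.2]], rotation=[[0, 0, 0], [0, 0, 0], [0, 0, 0], [0, 0, 0], [0, 0, 0]], jaw=[1, 1, 1, 1, 1])

```text
clock: 34.4
tool_pos: [0.5707, 0.0722, 0.0686]
orientation: [0.888, 0.459, 0.001, 0.0]
force: [-5.4, -0.3, 15.3]
gripper_width: 0.0127
```

send_rows(translation=[[0, 0, 0.2], [0, 0, 0.2], [0, 0, 0.2], [0, 0, 0.2], [0, 0, 2]], rotation=[[0, 0, 0], [0, 0, 0], [0, 0, 0], [0, 0, 0], [0, 0, 0]], jaw=[1.3, 2.2, 2.7, 2.8, 2.8], grip_force=40)

```text
clock: 34.9
tool_pos: [0.5687, 0.0714, 0.0846]
orientation: [0.888, 0.459, -0.002, -0.001]
force: [-0.4, -0.8, 0.7]
gripper_width: 0.028
```

send_rows(translation=[[0, 0, 4], [0, 0, 8], [-2, -4, 11], [-4, -9, 11], [-6, -14, 11]], rotation=[[0, 0, 0], [0, 0, 0], [0, 0, 0], [0, 0, 0], [0, 0, 0]], jaw=[3.6, 3.6, 4, 4.5, 5])

```text
clock: 35.4
tool_pos: [0.5144, -0.0589, 0.1976]
orientation: [0.888, 0.46, 0.001, 0.001]
force: [0.6, -1.3, 0.2]
gripper_width: 0.0501
```

send_rows(translation=[[0, -3, 0], [0, -6, 0], [0, -6, 0], [0, -6, 0], [0, -6, 0]], rotation=[[0, 0, 0], [0, 0, 0], [0, 0, 0], [0, 0, 0], [0, 0, 0]], jaw=[5, 5, 5, 5, 5])

```text
clock: 35.9
tool_pos: [0.5145, -0.1166, 0.1964]
orientation: [0.888, 0.46, 0.0, -0.0]
force: [-0.3, -0.0, 0.8]
gripper_width: 0.0499
```

```bash
python3 - <<'E'
from h import *
d(.567,-.127,.086,-52)
b=snap('side','side20');a=snap('top','top20')
cv2.imwrite('pics/c20.png',np.hstack([cv2.resize(b[130:350,240:440],None,fx=2,fy=2,interpolation=2),cv2.resize(a[130:240,230:330],None,fx=4,fy=4,interpolation=2)]))
g=cv2.cvtColor(a,cv2.COLOR_BGR2GRAY);m=(g<50).astype(np.uint8)
n,l,s,c=cv2.connectedComponentsWithStats(m)
for i in range(1,n):
    if s[i,4]>8 and 325<c[i,0]<350 and 165<c[i,1]<195: print('post',c[i],s[i,4],ray('top',c[i],.112)[0])
E
```

```text
t 35.9 pos [ 0.5145 -0.1166  0.1964] ydir -35.2 Z [ 0.     0.001 -1.   ] F [-0.3 -0.   0.8] w 0.0499 q7 -0.66
delta cm [  5.25  -1.04 -11.04] rot -16.8
post [340.01886792 165.30188679] 53 [ 0.60122169 -0.12199288  0.112     ]
post [325.90909091 181.        ] 11 [ 0.55740293 -0.08164003  0.112     ]
post [341.27272727 184.72727273] 11 [ 0.54633713 -0.12442922  0.112     ]
```

View pics/c20.png

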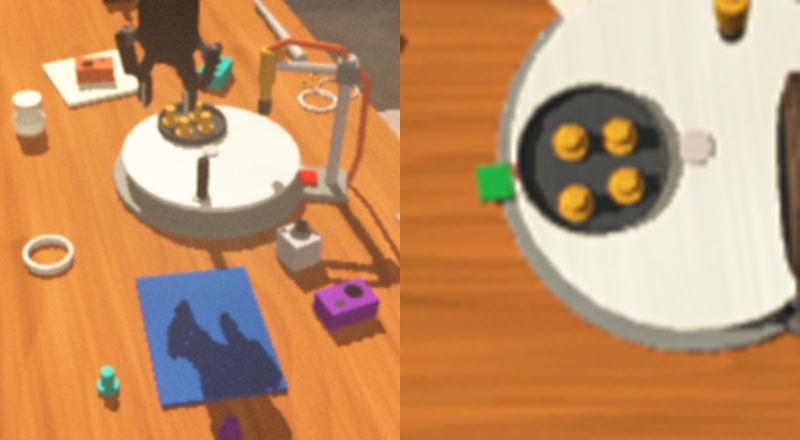

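send_rows(translation=[[2, -0.5, 0], [4, -1, 0], [5.3, -1, -2], [5.3, -1, -4], [5.3, -1, -4.5]], rotation=[[0, 0, -6], [0, 0, -12], [0, 0, -17], [0, 0, -17], [0, 0, -17]], jaw=[5, 5, 5, 5, 5])

```text
clock: 36.5
tool_pos: [0.5664, -0.1266, 0.1493]
orientation: [0.946, 0.324, -0.001, -0.001]
force: [0.3, 0.1, -1.0]
gripper_width: 0.05
```

```bash
python3 - <<'E'
from h import *
d(.567,-.127,.086,-52)
b=snap('side','side21')
cv2.imwrite('pics/c21.png',cv2.resize(b[150:250,280:400],None,fx=4,fy=4,interpolation=2))
E
```

```text
t 36.5 pos [ 0.5664 -0.1266  0.1493] ydir -52.2 Z [-0.003  0.001 -1.   ] F [ 0.3  0.1 -1. ] w 0.05 q7 -0.95
delta cm [ 0.06 -0.04 -6.33] rot 0.2
```

View pics/c21.png

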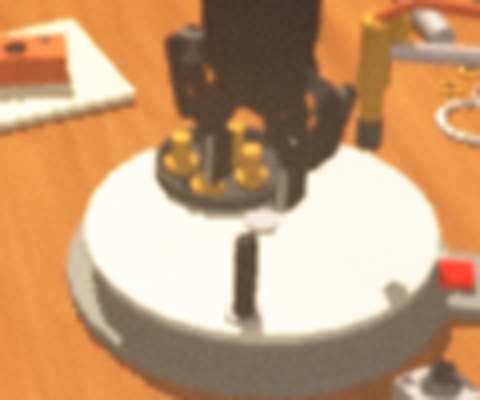

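send_rows(translation=[[0, 0, -1], [0, 0, -2.5], [0, 0, -4.5], [0, 0, -6.2], [0, 0, -6.2]], rotation=[[0, 0, 0], [0, 0, 0], [0, 0, 0], [0, 0, 0], [0, 0, 0]], jaw=[5, 5, 5, 5, 5])

```text
clock: 37.05
tool_pos: [0.566, -0.1278, 0.088]
orientation: [0.946, 0.323, -0.001, -0.001]
force: [0.1, 0.4, -0.3]
gripper_width: 0.0498
```

send_rows(translation=[[0, 0, 0], [0, 0, 0], [0, 0, 0], [0, 0, 0], [0, 0, 0]], rotation=[[0, 0, 0], [0, 0, 0], [0, 0, 0], [0, 0, 0], [0, 0, 0]], jaw=[4, 3, 2.2, 1.6, 1])

```text
clock: 37.55
tool_pos: [0.5679, -0.126, 0.0908]
orientation: [0.946, 0.324, 0.001, -0.0]
force: [-2.4, 6.2, 8.2]
gripper_width: 0.0162
```

```bash
python3 - <<'E'
from h import *
import ang
p=robot.read_state()['tool_pos'][:2];c=np.array([.609,-.020])
v=p-c;a0=np.degrees(np.arctan2(v[1],v[0]))
f=lambda a:c+.115*np.array([np.cos(np.radians(a)),np.sin(np.radians(a))])
for k in range(6):
    print([((f(a0-20*k-t)-(p if k==0 else f(a0-20*k)))*100).round(1).tolist() for t in range(4,21,4)])
E
```

```text
t 37.55 pos [ 0.5679 -0.126   0.0908] ydir -52.2 Z [ 0.001  0.001 -1.   ] F [-2.4  6.2  8.2] w 0.0162 q7 -0.98
delta cm [ 0.01 -0.1  -0.58] rot 0.2
0.11371247546443469 248.79112139751362
[[-0.8, 0.2], [-1.5, 0.6], [-2.2, 1.0], [-2.8, 1.4], [-3.5, 1.9]]
[[-0.6, 0.5], [-1.1, 1.1], [-1.6, 1.8], [-2.1, 2.4], [-2.5, 3.1]]
[[-0.4, 0.7], [-0.7, 1.5], [-0.9, 2.2], [-1.1, 3.0], [-1.3, 3.8]]
[[-0.1, 0.8], [-0.1, 1.6], [-0.1, 2.4], [-0.0, 3.2], [0.1, 4.0]]
[[0.2, 0.8], [0.4, 1.5], [0.7, 2.3], [1.1, 3.0], [1.4, 3.7]]
[[0.4, 0.7], [0.9, 1.3], [1.5, 1.9], [2.0, 2.5], [2.6, 3.0]]
```

send_rows(translation=[[-0.6, 0.2, 0], [-1.3, 0.6, 0], [-2.0, 1.1, 0], [-2.7, 1.5, 0], [-3.3, 2.0, 0]], rotation=[[0, 0, -2], [0, 0, -4], [0, 0, -6], [0, 0, -8], [0, 0, -10]], jaw=[1, 1, 1, 1, 1])

```text
clock: 38.05
tool_pos: [0.5359, -0.1085, 0.0907]
orientation: [0.971, 0.238, 0.002, 0.001]
force: [4.8, -2.2, 1.0]
gripper_width: 0.0163
```

send_rows(translation=[[-0.6, 0.5, 0], [-1.1, 1.1, 0], [-1.6, 1.8, 0], [-2.1, 2.4, 0], [-2.5, 3.1, 0]], rotation=[[0, 0, -2], [0, 0, -4], [0, 0, -6], [0, 0, -8], [0, 0, -10]], jaw=[1, 1, 1, 1, 1])

```text
clock: 38.55
tool_pos: [0.5087, -0.0797, 0.0906]
orientation: [0.988, 0.151, -0.0, 0.002]
force: [-4.5, -9.2, 10.5]
gripper_width: 0.0168
```

send_rows(translation=[[-0.4, 0.7, 0], [-0.7, 1.5, 0], [-0.9, 2.2, 0], [-1.1, 3.0, 0], [-1.3, 3.8, 0]], rotation=[[0, 0, -2], [0, 0, -4], [0, 0, -6], [0, 0, -8], [0, 0, -10]], jaw=[1, 1, 1, 1, 1])

```text
clock: 39.05
tool_pos: [0.4935, -0.0438, 0.0904]
orientation: [0.998, 0.064, -0.002, 0.003]
force: [-13.6, -9.1, 21.2]
gripper_width: 0.0166
```

```bash
python3 - <<'E'
import ang
from h import *
b=snap('side','side22')
cv2.imwrite('pics/c22.png',cv2.resize(b[150:270,280:400],None,fx=4,fy=4,interpolation=2))
E
```

```text
t 39.05 pos [ 0.4935 -0.0438  0.0904] ydir -82.7 Z [-0.004 -0.005 -1.   ] F [-13.6  -9.1  21.2] w 0.0166 q7 -1.59
delta cm [ 7.45 -8.32 -0.54] rot 30.7
0.11792228966369697 191.6202436198416
```

View pics/c22.png

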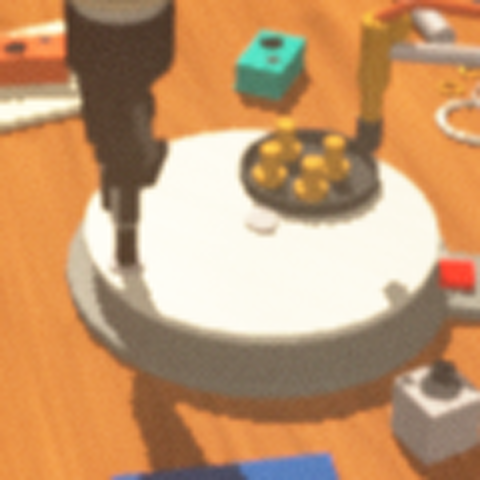

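send_rows(translation=[[0.1, 0.8, 0], [0.2, 1.6, 0], [0.3, 2.4, 0], [0.4, 3.2, 0], [0.5, 4.0, 0]], rotation=[[0, 0, -2], [0, 0, -4], [0, 0, -6], [0, 0, -8], [0, 0, -10]], jaw=[1, 1, 1, 1, 1])

```text
clock: 39.6
tool_pos: [0.4955, 0.001, 0.0896]
orientation: [1.0, -0.021, -0.005, 0.001]
force: [-22.1, 1.6, 21.9]
gripper_width: 0.0165
```

send_rows(translation=[[0.2, 0.8, 0], [0.4, 1.5, 0], [0.7, 2.3, 0], [1.1, 3.0, 0], [1.4, 3.7, 0]], rotation=[[0, 0, -2], [0, 0, -4], [0, 0, -6], [0, 0, -8], [0, 0, -10]], jaw=[1, 1, 1, 1, 1])

```text
clock: 40.1
tool_pos: [0.5112, 0.0404, 0.0897]
orientation: [0.994, -0.107, -0.004, -0.0]
force: [-16.2, 4.8, 12.6]
gripper_width: 0.0168
```

```bash
python3 - <<'E'
import ang
from h import *
d(.538,.069,.086,-112)
E
```

```text
t 40.1 pos [0.5112 0.0404 0.0897] ydir -102.3 Z [-0.007  0.001 -1.   ] F [-16.2   4.8  12.6] w 0.0168 q7 -2.04
delta cm [  5.68 -16.74  -0.47] rot 50.3
0.11496113059336048 148.33321078262952
t 40.1 pos [0.5112 0.0404 0.0897] ydir -102.3 Z [-0.007  0.001 -1.   ] F [-16.2   4.8  12.6] w 0.0168 q7 -2.04
delta cm [ 2.68  2.86 -0.37] rot -9.7
```

send_rows(translation=[[0.2, 0.7, 0], [0.7, 1.3, 0], [1.2, 1.9, 0], [1.7, 2.5, 0], [2.1, 2.9, 0]], rotation=[[0, 0, -2], [0, 0, -4], [0, 0, -6], [0, 0, -8], [0, 0, -9]], jaw=[1, 1, 1, 1, 1])

```text
clock: 40.6
tool_pos: [0.5346, 0.0673, 0.0899]
orientation: [0.983, -0.186, -0.001, 0.0]
force: [-5.5, 0.9, 5.7]
gripper_width: 0.0164
```

```bash
python3 - <<'E'
import ang
from h import *
d(.538,.069,.086,-112)
b=snap('side','side23');a=snap('top','top23')
cv2.imwrite('pics/c23.png',np.hstack([cv2.resize(b[150:260,280:400],None,fx=3.3,fy=3.3,interpolation=2),cv2.resize(a[110:220,240:360],None,fx=3.3,fy=3.3,interpolation=2)]))
E
```

```text
t 40.6 pos [0.5346 0.0673 0.0899] ydir -111.4 Z [-0.003 -0.    -1.   ] F [-5.5  0.9  5.7] w 0.0164 q7 -2.22
delta cm [  3.34 -19.43  -0.49] rot 59.4
0.11475810846338245 130.43718376536103
t 40.6 pos [0.5346 0.0673 0.0899] ydir -111.4 Z [-0.003 -0.    -1.   ] F [-5.5  0.9  5.7] w 0.0164 q7 -2.22
delta cm [ 0.34  0.17 -0.39] rot -0.6
```

View pics/c23.png

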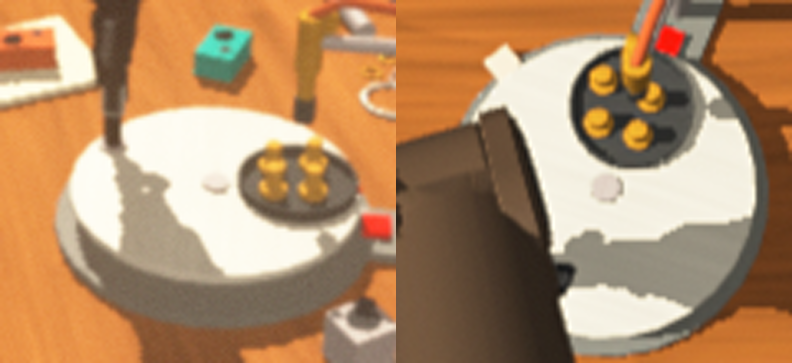

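send_rows(translation=[[0.1, 0.1, 0], [0.2, 0.2, 0], [0.3, 0.2, 0], [0.3, 0.2, 0], [0.3, 0.2, 0]], rotation=[[0, 0, 0], [0, 0, 0], [0, 0, 0], [0, 0, 0], [0, 0, 0]], jaw=[1, 1, 1, 1, 1])

```text
clock: 41.2
tool_pos: [0.5382, 0.07, 0.0899]
orientation: [0.983, -0.184, -0.001, -0.0]
force: [-6.9, 4.7, 4.5]
gripper_width: 0.0166
```

send_rows(translation=[[0, 0, 0], [0, 0, 0], [0, 0, 0], [0, 0, 0], [0, 0, 2]], rotation=[[0, 0, 0], [0, 0, 0], [0, 0, 0], [0, 0, 0], [0, 0, 0]], jaw=[1.8, 2.5, 3.5, 4.5, 5])

```text
clock: 41.7
tool_pos: [0.5379, 0.0683, 0.1077]
orientation: [0.983, -0.185, -0.002, 0.001]
force: [-0.9, -0.9, 0.4]
gripper_width: 0.0504
```

send_rows(translation=[[0, 0, 3], [0, 0, 7], [0, 0, 10], [-4, 0, 10], [-8, 0, 10]], rotation=[[0, 0, 0], [0, 0, 0], [0, 0, 0], [0, 0, 0], [0, 0, 0]], jaw=[5, 5, 5, 5, 5])

```text
clock: 42.2
tool_pos: [0.4596, 0.069, 0.2103]
orientation: [0.983, -0.185, 0.001, -0.0]
force: [0.1, -0.1, -0.3]
gripper_width: 0.0502
```

send_rows(translation=[[-2, -4, 0], [-4, -8, 0], [-4, -12, 0], [-4, -17, 0], [-4, -22, 0]], rotation=[[0, 0, 0], [0, 0, 0], [0, 0, 0], [0, 0, 0], [0, 0, 0]], jaw=[5, 5, 5, 5, 5])

```text
clock: 42.7
tool_pos: [0.4192, -0.1528, 0.2099]
orientation: [0.983, -0.184, 0.001, 0.0]
force: [1.4, 1.5, -0.6]
gripper_width: 0.05
```

```bash
python3 - <<'E'
from h import *
d(.4,-.2,.2)
b=snap('side','side24');a=snap('top','top24')
cv2.imwrite('pics/c24.png',np.vstack([cv2.resize(b[120:350,220:440],(528,552),interpolation=2)[:300],cv2.resize(a[100:220,200:410],(528,300),interpolation=2)]))
cv2.imwrite('pics/c24b.png',cv2.resize(b,None,fx=1.2,fy=1.2))
print('post',0)
E
```

```text
t 42.7 pos [ 0.4192 -0.1528  0.2099] ydir -111.3 Z [ 0.001 -0.    -1.   ] F [ 1.4  1.5 -0.6] w 0.05 q7 -1.7
delta cm [-1.92 -4.72 -0.99] rot None
post 0
```

View pics/c24.png

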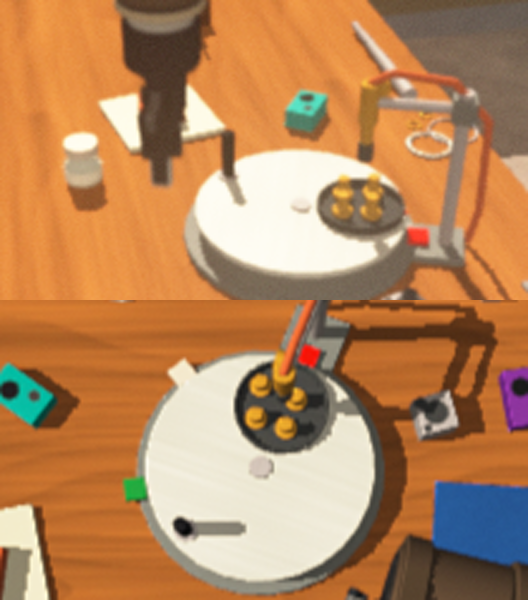

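View pics/top24.png

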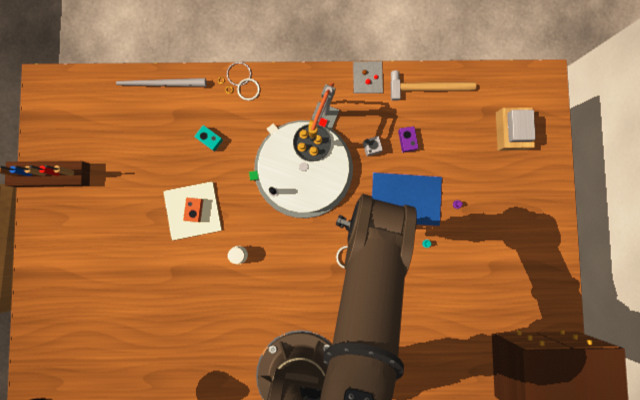

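```bash
python3 - <<'E'
from h import *
for f in('top0','top24'):
    a=cv2.imread(f'pics/{f}.png');g=cv2.cvtColor(a,cv2.COLOR_BGR2GRAY)
    m=np.zeros_like(g);m[180:200,262:285]=(g[180:200,262:285]<70)
    n,l,s,c=cv2.connectedComponentsWithStats(m)
    for i in range(1,n):
        if s[i,4]>8:
            P=ray('top',c[i],.11)[0];print(f,c[i],s[i,4],np.degrees(np.arctan2(P[1]+.02,P[0]-.609)))
A,B=[cv2.imread(f'pics/{f}.png').astype(int) for f in('top0','top24')]
for nm,(x0,y0,x1,y1) in dict(jar=(222,240,255,270),dap=(362,135,385,158)).items(): print(nm,np.abs(A-B)[y0:y1,x0:x1].mean())
A,B=[cv2.imread(f'pics/{f}.png').astype(int) for f in('side0','side24')]
print('bangle',np.abs(A-B)[242:275,245:285].mean(), 'brass jar',np.abs(A-B)[235:270,375:405].mean())
E
```

```text
top0 [271.51351351 189.27027027] 37 128.7016258288553
top24 [272.67647059 190.47058824] 34 131.01641551784158
jar 7.095286195286195
dap 6.54127284183995
bangle 11.783585858585859 brass jar 14.104761904761904
```

```bash
python3 - <<'E'
from h import *
out=[]
for f in('side0','side24'):
    a=cv2.imread(f'pics/{f}.png')[160:250,290:410];out.append(cv2.resize(a,None,fx=4,fy=4,interpolation=2))
cv2.imwrite('pics/cmp.png',np.hstack(out)[:, :960])
out=[]
for f in('top0','top24'):
    a=cv2.imread(f'pics/{f}.png')[110:220,245:360];out.append(cv2.resize(a,None,fx=3.4,fy=3.4,interpolation=2))
cv2.imwrite('pics/cmp2.png',np.hstack(out))
for f in('top0','top24','side0','side24'):
    g=cv2.cvtColor(cv2.imread(f'pics/{f}.png'),cv2.COLOR_BGR2GRAY)
    x0,y0,x1,y1=(262,180,280,198) if f[0]=='t' else (307,168,325,198)
    w=np.clip(110-g[y0:y1,x0:x1].astype(float),0,None)
    if f[0]=='t': w=np.where(g[y0:y1,x0:x1]<75,w,0)
    yy,xx=np.mgrid[y0:y1,x0:x1];print(f,(w*xx).sum()/w.sum(),(w*yy).sum()/w.sum())
E
```

```text
top0 271.5113636363636 189.33780991735537
top24 272.5844250363901 190.47052401746726
side0 315.6082659478886 182.94070080862534
side24 314.61513277555474 183.19352491815206
```

View pics/cmp2.png

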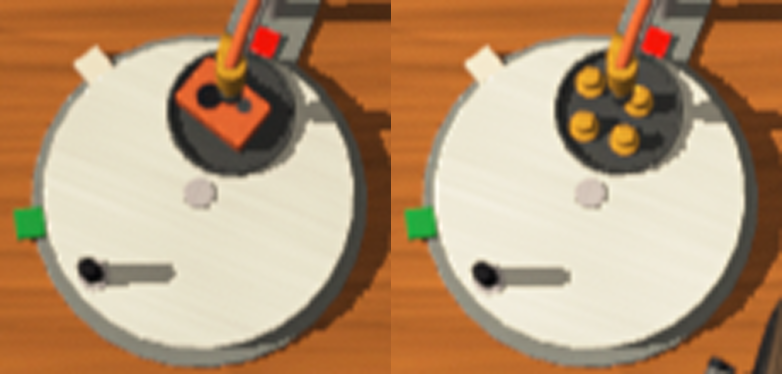

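send_rows(translation=[[1, 4, 0], [3, 8, 0], [5, 12, 0], [7, 16, 0], [9, 20, 0]], rotation=[[0, 0, 8], [0, 0, 16], [0, 0, 24], [0, 0, 32], [0, 0, 40]], jaw=[3, 1, 0, 0, 0])

```text
clock: 43.3
tool_pos: [0.51, 0.0508, 0.2096]
orientation: [0.986, 0.165, 0.0, 0.0]
force: [1.2, -1.1, 1.5]
gripper_width: -0.0001
```

send_rows(translation=[[0, 0, -3], [0, 0, -6], [0, 0, -6], [0, 0, -6], [0, 0, -6]], rotation=[[0, 0, 8], [0, 0, 16], [0, 0, 20], [0, 0, 20], [0, 0, 20]], jaw=[0, 0, 0, 0, 0])

```text
clock: 43.8
tool_pos: [0.5097, 0.0491, 0.1498]
orientation: [0.944, 0.33, 0.0, 0.0]
force: [0.1, 0.4, 0.6]
gripper_width: 0.0
```

```bash
python3 - <<'E'
from h import *
d(.508,.046,.085,-51)
b=snap('side','side25')
cv2.imwrite('pics/c25.png',cv2.resize(b[130:260,280:400],None,fx=4,fy=4,interpolation=2))
E
```

```text
t 43.8 pos [0.5097 0.0491 0.1498] ydir -51.5 Z [ 0.001  0.    -1.   ] F [0.1 0.4 0.6] w 0.0 q7 -1.2
delta cm [-0.17 -0.31 -6.48] rot 0.5
```

View pics/c25.png

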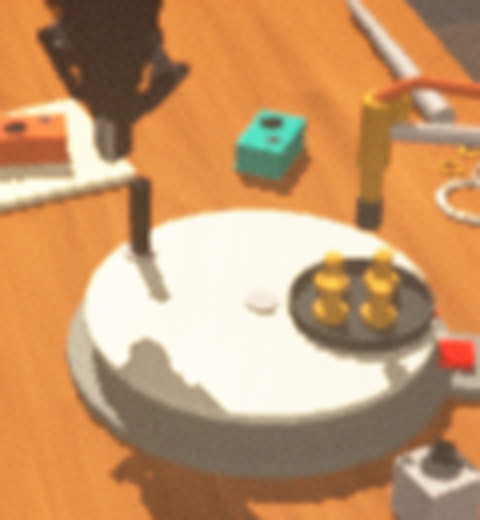

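Back off slightly, descend, then push slowly.

send_rows(translation=[[-0.5, -0.6, 0], [-0.5, -0.6, -2], [-0.5, -0.6, -4], [-0.5, -0.6, -5.5], [-0.5, -0.6, -5.5]], rotation=[[0, 0, 0], [0, 0, 0], [0, 0, 0], [0, 0, 0], [0, 0, 0]], jaw=[0, 0, 0, 0, 0])

```text
clock: 44.35
tool_pos: [0.503, 0.0423, 0.0933]
orientation: [0.944, 0.331, -0.001, -0.0]
force: [-0.0, -1.3, 0.5]
gripper_width: -0.0002
```

send_rows(translation=[[0.2, 0.2, 0], [0.4, 0.4, 0], [0.6, 0.5, 0], [0.8, 0.6, 0], [0.9, 0.7, 0]], rotation=[[0, 0, 0], [0, 0, 0], [0, 0, 0], [0, 0, 0], [0, 0, 0]], jaw=[0, 0, 0, 0, 0])

```text
clock: 44.85
tool_pos: [0.5138, 0.0502, 0.0948]
orientation: [0.944, 0.331, 0.0, 0.0]
force: [-0.4, 0.3, 0.6]
gripper_width: -0.0002
```

```bash
cat > chk.py <<'E'
from h import *
import sys
d(.5215,.0572,.095,-51)
n=sys.argv[1];b=snap('side',n)
for f in('side0',n):
    g=cv2.cvtColor(cv2.imread(f'pics/{f}.png'),cv2.COLOR_BGR2GRAY)
    w=np.clip(110-g[184:194,309:323].astype(float),0,None);print(f,(w.sum(0)*np.arange(309,323)).sum()/w.sum())
cv2.imwrite('pics/z.png',cv2.resize(b[150:220,280:400],None,fx=5,fy=5,interpolation=2))
E
python3 chk.py side26
```

```text
t 44.85 pos [0.5138 0.0502 0.0948] ydir -51.3 Z [ 0.001  0.    -1.   ] F [-0.4  0.3  0.6] w -0.0002 q7 -1.22
delta cm [0.77 0.7  0.02] rot 0.3
side0 315.63380281690144
side26 314.49547511312215
```

View pics/z.png

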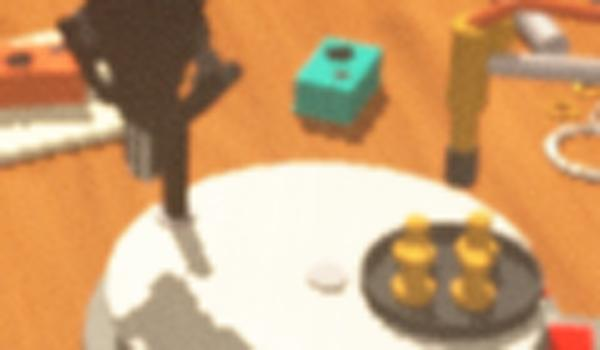

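send_rows(translation=[[0.2, 0.1, 0], [0.3, 0.2, 0], [0.4, 0.3, 0], [0.5, 0.4, 0], [0.5, 0.4, 0]], rotation=[[0, 0, 0], [0, 0, 0], [0, 0, 0], [0, 0, 0], [0, 0, 0]], jaw=[0, 0, 0, 0, 0])

```text
clock: 45.4
tool_pos: [0.5185, 0.0543, 0.0944]
orientation: [0.944, 0.331, 0.0, -0.0]
force: [-0.4, 0.6, 0.5]
gripper_width: -0.0001
```

```bash
python3 chk.py side27
```

```text
t 45.4 pos [0.5185 0.0543 0.0944] ydir -51.3 Z [ 0.  0. -1.] F [-0.4  0.6  0.5] w -0.0001 q7 -1.23
delta cm [0.3  0.29 0.06] rot 0.3
side0 315.63380281690144
side27 314.63993710691824
```

send_rows(translation=[[0.1, 0.1, 0], [0.2, 0.2, 0], [0.3, 0.25, 0], [0.4, 0.3, 0], [0.4, 0.3, 0]], rotation=[[0, 0, 0], [0, 0, 0], [0, 0, 0], [0, 0, 0], [0, 0, 0]], jaw=[0, 0, 0, 0, 0])

```text
clock: 45.95
tool_pos: [0.5225, 0.0571, 0.0944]
orientation: [0.944, 0.331, 0.0, 0.0]
force: [-0.3, 0.3, 0.1]
gripper_width: 0.0001
```

```bash
python3 chk.py side28
```

```text
t 45.95 pos [0.5225 0.0571 0.0944] ydir -51.3 Z [ 0.  0. -1.] F [-0.3  0.3  0.1] w 0.0001 q7 -1.23
delta cm [-0.1   0.01  0.06] rot 0.3
side0 315.63380281690144
side28 314.81159420289856
```

send_rows(translation=[[0.1, 0.1, 0], [0.2, 0.2, 0], [0.3, 0.25, 0], [0.4, 0.3, 0], [0.4, 0.3, 0]], rotation=[[0, 0, 0], [0, 0, 0], [0, 0, 0], [0, 0, 0], [0, 0, 0]], jaw=[0, 0, 0, 0, 0])

```text
clock: 46.5
tool_pos: [0.5265, 0.0602, 0.0944]
orientation: [0.944, 0.331, 0.0, -0.0]
force: [0.2, 0.2, 0.5]
gripper_width: 0.0001
```

```bash
python3 chk.py side29
```

```text
t 46.5 pos [0.5265 0.0602 0.0944] ydir -51.3 Z [ 0.  0. -1.] F [0.2 0.2 0.5] w 0.0001 q7 -1.24
delta cm [-0.5  -0.3   0.06] rot 0.3
side0 315.63380281690144
side29 315.7881286067601
```

View pics/z.png

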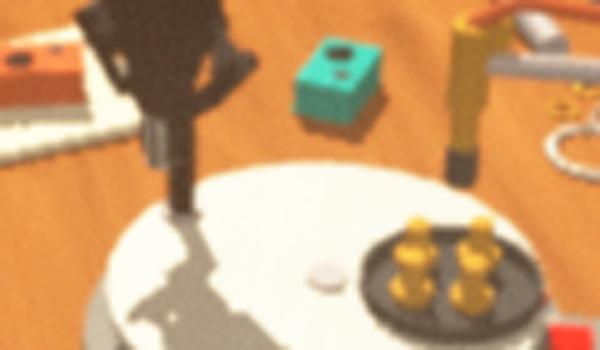

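send_rows(translation=[[-0.8, -0.6, 0], [-1.6, -1.3, 0], [-1.6, -1.3, 4], [-2, -3, 8], [-4, -7, 11]], rotation=[[0, 0, 0], [0, 0, 0], [0, 0, 0], [0, 0, 0], [0, 0, 0]], jaw=[0, 0, 0, 0, 0])

```text
clock: 47.05
tool_pos: [0.4889, -0.0055, 0.2047]
orientation: [0.943, 0.333, 0.002, -0.0]
force: [1.4, -0.8, 0.6]
gripper_width: -0.0001
```

send_rows(translation=[[-1, -5, 0], [-2, -10, 0], [-3, -14, 0], [-4, -18, 0], [-4, -20, 0]], rotation=[[0, 0, 0], [0, 0, 0], [0, 0, 0], [0, 0, 0], [0, 0, 0]], jaw=[0, 0, 0, 0, 0])

```text
clock: 47.55
tool_pos: [0.4445, -0.2115, 0.2023]
orientation: [0.944, 0.329, -0.001, 0.0]
force: [0.1, 0.8, 0.1]
gripper_width: -0.0002
```

```bash
cat > chk2.py <<'E'
from h import *
import sys
n=sys.argv[1]
snap('top','top'+n);snap('side','side'+n)
for f in('top0','top24','top'+n,'side0','side24','side'+n):
    g=cv2.cvtColor(cv2.imread(f'pics/{f}.png'),cv2.COLOR_BGR2GRAY)
    x0,y0,x1,y1=(262,180,282,199) if f[0]=='t' else (307,168,325,198)
    w=np.clip(110-g[y0:y1,x0:x1].astype(float),0,None)
    if f[0]=='t': w=np.where(g[y0:y1,x0:x1]<75,w,0)
    yy,xx=np.mgrid[y0:y1,x0:x1];print(f,(w*xx).sum()/w.sum(),(w*yy).sum()/w.sum())
cv2.imwrite('pics/z.png',np.hstack([cv2.resize(cv2.imread(f'pics/{f}.png')[110:220,245:360],None,fx=3.4,fy=3.4,interpolation=2) for f in('top0','top'+n)]))
E
python3 chk2.py 30
```

```text
top0 271.5113636363636 189.33780991735537
top24 272.5844250363901 190.47052401746726
top30 271.2352733686067 189.09805996472664
side0 315.6082659478886 182.94070080862534
side24 314.61513277555474 183.19352491815206
side30 313.3211176088369 181.31877842755037
```

View pics/z.png

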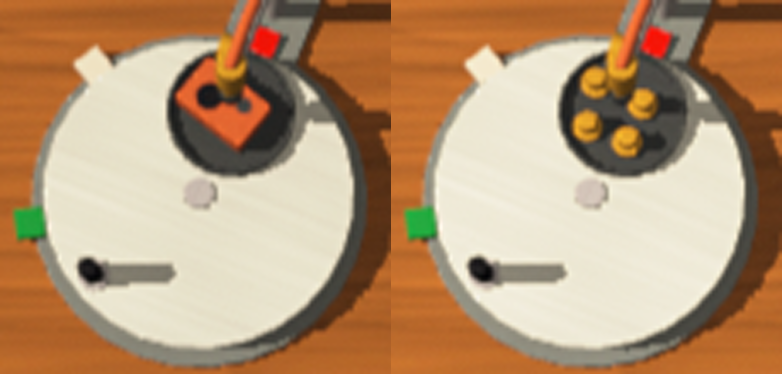

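```bash
python3 - <<'E'
from h import *
for f,(x0,y0,x1,y1) in {'top30':(262,180,282,199),'top6':(331,170,349,188),'top16':(331,170,349,188),'top3':(331,170,349,188)}.items():
    g=cv2.cvtColor(cv2.imread(f'pics/{f}.png'),cv2.COLOR_BGR2GRAY);s=g[y0:y1,x0:x1]
    w=np.where(s<70,110.-s,0);yy,xx=np.mgrid[y0:y1,x0:x1];u=((w*xx).sum()/w.sum(),(w*yy).sum()/w.sum())
    P=ray('top',u,.11)[0];print(f,u,P.round(4),np.degrees(np.arctan2(P[1]+.02,P[0]-.609))%360)
b=cv2.imread('pics/side30.png')
cv2.imwrite('pics/f.png',cv2.resize(b[120:350,220:420],None,fx=2.5,fy=2.5,interpolation=2))
E
```

```text
top30 (np.float64(271.19771183410796), np.float64(189.0586342509832)) [0.537  0.0714 0.11  ] 128.19891977111462
top6 (np.float64(340.39716569767444), np.float64(178.27761627906978)) [ 0.5648 -0.1225  0.11  ] 246.6619465312915
top16 (np.float64(340.1303455354088), np.float64(179.65583304823812)) [ 0.5609 -0.1216  0.11  ] 244.6794322020924
top3 (np.float64(341.56576699692516), np.float64(181.73488213187565)) [ 0.555  -0.1256  0.11  ] 242.9016716000129
```

View pics/f.png

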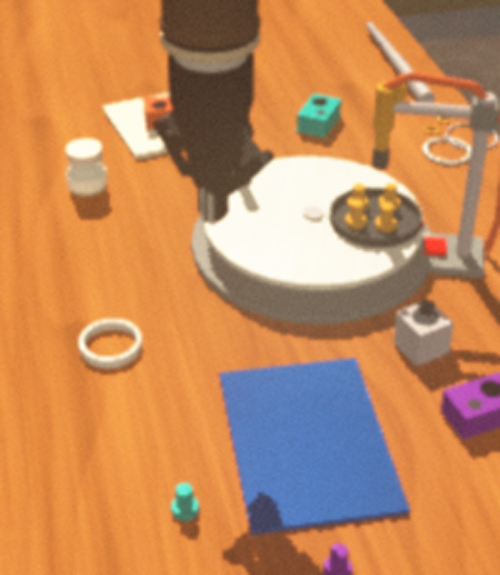

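```bash
python3 - <<'E'
from h import *
def pan(f,cx,cy):
    im=cv2.imread(f'pics/{f}.png');hsv=cv2.cvtColor(im,cv2.COLOR_BGR2HSV)
    m=cv2.inRange(hsv,(0,0,140),(60,75,255)) # platter white
    m=255-m;r=26;k=np.zeros_like(m);cv2.circle(k,(cx,cy),22,255,-1);m&=k
    cs=max(cv2.findContours(m,0,1)[0],key=cv2.contourArea)[:,0]
    c=ray('top',[(cx,cy)],.06)[0,:2]
    w=ray('top',cs,.06)[:,:2];
    # keep only platter/pan edge pts whose distance from guess <62mm, fit circle of r=56
    from scipy.optimize import least_squares
    w=w[np.linalg.norm(w-c,axis=1)<.063]
    s=least_squares(lambda p:np.hypot(*(w-p).T)-.056,c,loss='soft_l1',f_scale=.001).x
    v=s-[.609,-.020];print(f,s.round(4),len(w),'r',np.hypot(*v).round(4),'ang',np.degrees(np.arctan2(v[1],v[0])).round(2))
for f in('top2','top3','top18','top20'): pan(f,278,171)
for f in('top0','top24','top30'): pan(f,313,142)
P=ray('top',(303.9,166.9),.05);print(P)
E
python3 - <<'E'
import cv2,numpy as np
o=[cv2.resize(cv2.imread(f'pics/{f}.png')[130:240,300:400],None,fx=3.9,fy=3.9,interpolation=2) for f in('top3','top16')]
cv2.imwrite('pics/g.png',np.hstack(o))
E
```

```text
top2 [0.5966 0.0546] 119 r 0.0756 ang 99.47
top3 [0.5964 0.0535] 122 r 0.0746 ang 99.73
top18 [0.5997 0.0538] 122 r 0.0744 ang 97.19
top20 [0.5998 0.0543] 123 r 0.0749 ang 97.05
top0 [ 0.6785 -0.0494] 91 r 0.0755 ang -22.93
top24 [ 0.6802 -0.047 ] 100 r 0.0761 ang -20.76
top30 [ 0.6784 -0.0502] 94 r 0.0757 ang -23.52
[[ 0.60760455 -0.0197966   0.05      ]]
```

View pics/g.png

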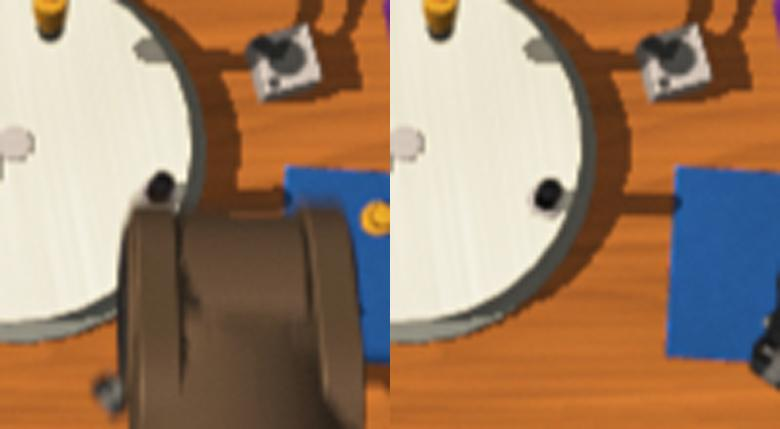

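```bash
python3 - <<'E'
import cv2,numpy as np
from h import *
o=[cv2.resize(cv2.imread(f'pics/{f}.png')[165:195,325:360],None,fx=8,fy=8,interpolation=2) for f in('top3','top6','top16')]
cv2.imwrite('pics/g.png',np.hstack(o))
# side view: post in side4(block lifted),side5,side6,side10,side14..
for f in('side3','side4','side5','side6','side10'):
    g=cv2.cvtColor(cv2.imread(f'pics/{f}.png'),cv2.COLOR_BGR2GRAY)
    w=np.where(g[212:226,334:350]<70,1.,0);print(f,(w.sum(0)*np.arange(334,350)).sum()/max(w.sum(),1),w.sum())
E
```

```text
side3 0.0 0.0
side4 342.0 2.0
side5 342.4347826086956 23.0
side6 0.0 0.0
side10 0.0 0.0
```

View pics/g.png

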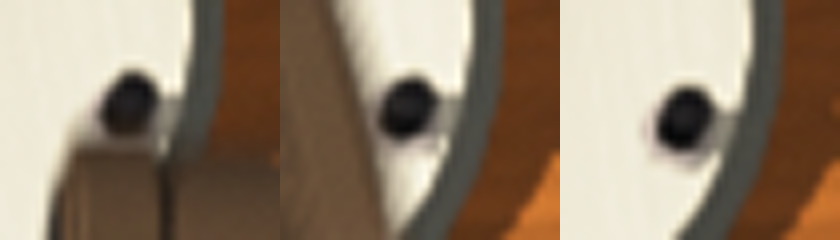

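```bash
python3 -c "
from h import *
print(robot.hand_in())"
```

```text
the job is handed in; nothing more can be done
None
```

The job is done and handed in at about 48 s of the 210 s. One check disagreed: the pan was not exactly at the green mark when I lifted the block.

**What I did:** I turned the table to green by its post and set the terracotta block flat on the white tile. I then stood all four brass blanks from the blue board on the pan floor and turned the table back to red.

**Last checks:**
- **Blanks and board:** the last pictures show four blanks upright in the pan and nothing left on the board.
- **Block:** it was lying flat on the tile in the clear earlier views. In the last side view the arm partly hides it.
- **Bystanders:** by eye, the jar, bangle and dapping block are where they started.
- **Robot:** the gripper was clear of everything at hand-in.

**What disagreed:**
- **Return to red:** the first time, the platter stopped about 2.3° short when I let go of the post. I pushed the post on with closed fingers, and it then measured within about 0.6° of where it started.
- **Green mark:** later comparison of pictures shows the pan about 2.5° past the green mark while I lifted the block. It was on the mark to within about 0.2° for the last blank or two. It shifted at some point while I was placing the blanks, so I can't confirm it had fully clicked in for the block lift. I did not redo that step.

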